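Tidy the lazy Susan: cartons to the rack, leaking jars to the wash tub

ROBOT

A 7-joint arm with a two-finger parallel gripper is mounted at the origin on the work surface. World frame = base frame: x ahead of the robot, y to its left, z up, the work surface at z = 0. Lengths are in m, angles in degrees, forces in N, time in s.
With the tool pointing down it reaches from about 0.425 to 0.875 m from the base axis. Payload 4.7 kg.
Tool frame: the origin (TCP) lies between the finger pads; the fingertips stand 8 mm ahead of it and the grasp point (between the pads) lies 11 mm behind it; x points along the fingers, z is the direction in which the jaws open and shut, and the axes are right-handed (so a half turn about x gives the same grasp; the last joint's range is limited). The gripper opens to 87 mm and grips with 3 to 60 N. Pads are 19 mm wide; open, the fingers measure 117 mm over their backs; the gripper's body (75 mm by 190 mm) begins 51 mm behind the grasp point.
Start: joints at [-66.687, 18.392, -4.016, 83.108, 1.295, 78.541, -3.26], TCP at [0.249, 0.601, 0.231] pointing down, gripper open.
Joint ranges: [-163.93, 163.93], [-17.29, 119.83], [-79.2, 71.16], [3.27, 140.29], [-89.18, 269.18], [5.43, 117.66], [-154.24, 154.24]. Speed limits (degrees/s): [147.25, 147.25, 180, 180, 180, 180, 180].

INTERFACE

Orientations are given as [roll, pitch, yaw] about the fixed x, y, z axes, in that order (R = Rz(yaw) Ry(pitch) Rx(roll)).
In Python, from cell import telemetry, vision, sign_off gives the robot as it stands. The module is installed in compiled form; this text tells all that it offers.
- The arm moves only by the tool drive_tool, never from a script. Its arguments are lists of equal length, an entry for each row: "offset": the shift along the tool's x, y, z in m, a list of three; "angular": the turn, a rotation vector about the tool's x, y, z in rad, a list of three. A call has 1 to 10 rows; each row is the pose to reach, as a shift and turn from the pose measured when the call began, along the tool's axes at that moment; what a row does not reach only later rows make up. A row lasts 1/8 s, in which the tool goes at most 62.5 mm and 10.7 degrees, less where a joint would pass 70% of its speed; a pose out of reach is approached as far as the arm can. A call with a gripper value outside its range is refused whole. "fingers" is the closure, from -1 (fully open) to 1 (shut), set as the call begins (left out, the last holds). The fingers move at their own pace and stop on an object; "squeeze" is the grip in N (left out, the last holds). Time passes only in rows, so rows that repeat a pose let the fingers close. It gives the time, the measured TCP pose, the force and the opening at its end, in the units of the state.
- telemetry.get_obs(): the state, without advancing time (a new reading comes with each control period).
- vision.read_camera(name): name is "side" or "top"; returns a dict with "pixels" (480x640x3 uint8, red, green, blue), "intrinsics" (3x3 intrinsics, pixels), "world_from_camera" (4x4, takes a point from camera to world coordinates). Camera axes: x right, y up, looking along -z (the intrinsics and any distortion apply to the point x, -y, -z); pixel columns grow to the right and rows downward; lengths in m; the calibration is good to about 2 mm. A picture is of the moment at which its call begins. There is no depth.
- sign_off(): hands the job in, once; it reports no verdict.
The state is a dict: "time_s": time; "qpos": joint angles; "joint_velocities": joint speeds; "effort": joint torques, N m; "tool_pos": TCP position; "tool_rot": TCP orientation; "force": force on the tool from outside, world axes, zero at the start; "wrist_torque": the same for the moment, N m; "grip_width": finger opening in m.
Only numpy, scipy, OpenCV 4.12 (cv2) and the standard library are available. Lean on these libraries where they do the work, as an engineer would, in place of code of your own. Each camera call takes 0.05 s, during which the arm holds its last target.

TASK

Tidy the lazy Susan, which spins freely: file every green-banded carton standing on it into an empty slot of the carton rack, upright and fully home, and put every spice jar that has tipped over (it leaks) into the blue washing-up tub, resting inside it. Leave a jar that stands upright standing on the lazy Susan, leave the orange-banded carton in its rack slot, and do not disturb the cake tin and spatula.

Things in the scene. Friction and masses are not known exactly. Their poses are not given: they have to be found in the camera images.
- turntable: foot of the wooden lazy Susan (does not move). Origin on the worktop under the middle of the disc. The disc is 330 mm across, its upper face is 50 mm above the worktop, with a rim round its edge 6 mm higher and 5 mm thick.
- disc (a joint): angle (rad) of the lazy Susan's disc about its vertical axis, counter-clockwise from above. The disc spins freely: no brake, hardly any friction; a touch turns it with everything on it, and it coasts for about a second or two.
- rack: wooden carton rack (fixed), 235 mm along its x, 94 mm along its y, with five upright slots side by side along x, 44 mm apart. Each slot is 29 mm wide (rack x), 64 mm long (rack y), and open at the top; the ridges between slots have roof-shaped (45 degree) tops that end 57 mm above the worktop. Origin on the worktop under its middle. At the left or the right of the lazy Susan.
- tub: blue washing-up tub with white rim (fixed), 210 mm along x, 140 mm along y, 58 mm high, walls 5 mm, inner floor 5 mm up. Origin on the worktop under its middle. On the other side from the rack.
- cake_tin: charcoal ribbed cake tin with two ears, 190 mm across, 55 mm high; a bystander. Origin under its middle.
- spatula: spatula 240 mm long lying on the worktop; a bystander. Origin under its middle, lying along its x axis.
- slot0 (a point): middle of the floor of rack slot 0, 8 mm above the worktop, 42 mm below the slot's straight upper edge; axes as the rack's. slot0 is at the rack's -x end, slot4 at its +x end.
- slot1 (a point): middle of the floor of rack slot 1, 8 mm above the worktop, 42 mm below the slot's straight upper edge; axes as the rack's. slot0 is at the rack's -x end, slot4 at its +x end.
- slot2 (a point): middle of the floor of rack slot 2, 8 mm above the worktop, 42 mm below the slot's straight upper edge; axes as the rack's. slot0 is at the rack's -x end, slot4 at its +x end.
- slot3 (a point): middle of the floor of rack slot 3, 8 mm above the worktop, 42 mm below the slot's straight upper edge; axes as the rack's. slot0 is at the rack's -x end, slot4 at its +x end.
- slot4 (a point): middle of the floor of rack slot 4, 8 mm above the worktop, 42 mm below the slot's straight upper edge; axes as the rack's. slot0 is at the rack's -x end, slot4 at its +x end.
- carton1: pudding-mix carton with green band, 24 mm thick (its x), 58 mm wide (its y), 112 mm tall (its z), rigid, 90 to 145 g. Origin under the middle of its base. Starts standing on the lazy Susan in any direction, or is absent.
- carton2: pudding-mix carton with green band, 24 mm thick (its x), 58 mm wide (its y), 112 mm tall (its z), rigid, 90 to 145 g. Origin under the middle of its base. Starts standing on the lazy Susan in any direction, or is absent.
- carton3: pudding-mix carton with green band, 24 mm thick (its x), 58 mm wide (its y), 112 mm tall (its z), rigid, 90 to 145 g. Origin under the middle of its base. Starts standing on the lazy Susan in any direction, or is absent.
- carton4: pudding-mix carton with green band, 24 mm thick (its x), 58 mm wide (its y), 112 mm tall (its z), rigid, 90 to 145 g. Origin under the middle of its base. Starts standing on the lazy Susan in any direction, or is absent.
- jar1: square spice jar, 44 x 44 mm and 80 mm tall: a brown body 62 mm tall with a paper band, and a round black cap (38 mm across, 18 mm tall). Origin in the middle of the jar, 40 mm from either end; its z axis points from the base to the cap (z level: tipped over and lying on one flat side; z up: standing). 140 to 240 g. Starts on the lazy Susan in any direction, or is absent.
- jar2: square spice jar, 44 x 44 mm and 80 mm tall: a cream body 62 mm tall with a paper band, and a round black cap (38 mm across, 18 mm tall). Origin in the middle of the jar, 40 mm from either end; its z axis points from the base to the cap (z level: tipped over and lying on one flat side; z up: standing). 140 to 240 g. Starts on the lazy Susan in any direction, or is absent.
- jar3: square spice jar, 44 x 44 mm and 80 mm tall: a cream body 62 mm tall with a paper band, and a round black cap (38 mm across, 18 mm tall). Origin in the middle of the jar, 40 mm from either end; its z axis points from the base to the cap (z level: tipped over and lying on one flat side; z up: standing). 140 to 240 g. Starts on the lazy Susan in any direction, or is absent.
- stock0: carton with orange band, same size and origin as the green ones; when present it stands in slot0 of the rack from the start and stays there.
- stock1: carton with orange band, same size and origin as the green ones; when present it stands in slot1 of the rack from the start and stays there.
- stock2: carton with orange band, same size and origin as the green ones; when present it stands in slot2 of the rack from the start and stays there.
- stock3: carton with orange band, same size and origin as the green ones; when present it stands in slot3 of the rack from the start and stays there.
- stock4: carton with orange band, same size and origin as the green ones; when present it stands in slot4 of the rack from the start and stays there.
There are look-alikes about, which are no part of the job. Of the things that look like the jar1, the middle-sized one is meant.

How it is judged (in metres and radians):
At the end, for the whole second after the job is handed in: Green cartons at rest in slots (base middle within 10 mm of slot floor middle, tilt < 0.12 rad); jars tipped at the start at rest inside the tub; jars standing at the start upright (0.12 rad) on the lazy Susan, within 145 mm of its middle; orange cartons upright, within 15 mm of their start ((distance between carton1 and slot0 below 0.01 m or distance between carton1 and slot1 below 0.01 m or distance between carton1 and slot2 below 0.01 m or distance between carton1 and slot3 below 0.01 m or distance between carton1 and slot4 below 0.01 m) and angle between each of carton1, carton2, carton3, carton4, jar2's own z axis and vertical below 0.12 rad and linear speed of each of carton1, carton2, carton3, carton4, jar1, jar3 below 0.03 m/s and (distance between carton2 and slot0 below 0.01 m or distance between carton2 and slot1 below 0.01 m or distance between carton2 and slot2 below 0.01 m or distance between carton2 and slot3 below 0.01 m or distance between carton2 and slot4 below 0.01 m) and (distance between carton3 and slot0 below 0.01 m or distance between carton3 and slot1 below 0.01 m or distance between carton3 and slot2 below 0.01 m or distance between carton3 and slot3 below 0.01 m or distance between carton3 and slot4 below 0.01 m) and (distance between carton4 and slot0 below 0.01 m or distance between carton4 and slot1 below 0.01 m or distance between carton4 and slot2 below 0.01 m or distance between carton4 and slot3 below 0.01 m or distance between carton4 and slot4 below 0.01 m) and x of jar1 in the frame of tub between -0.1 and 0.1 m and y of jar1 in the frame of tub between -0.065 and 0.065 m and z of each of jar1, jar3 in the frame of tub below 0.06 m and x of jar3 in the frame of tub between -0.1 and 0.1 m and y of jar3 in the frame of tub between -0.065 and 0.065 m and horizontal distance between jar2 and turntable below 0.145 m and height (world z) of jar2 between 0.082 and 0.098 m and linear speed of jar2 below 0.05 m/s and distance of each of stock0, stock1, stock2, stock3, stock4 from where it was at the start of the episode below 0.015 m and angle between each of stock0, stock1, stock2, stock3, stock4's own z axis and vertical below 0.15 rad); the robot touches nothing.
It fails at once if the cake tin or the spatula is shoved more than 30 mm (distance of any of cake_tin, spatula from where it was at the start of the episode above 0.03 m).
It fails at once if an orange-banded carton is pulled out of its slot (distance of any of stock0, stock1, stock2, stock3, stock4 from where it was at the start of the episode above 0.04 m).
Of carton1, carton2, carton3, carton4 only 3 to 4 are there at a start; the rules pass over those that are not, and their reading is None.
Of jar1, jar2, jar3 only 2 to 3 are there at a start; the rules pass over those that are not, and their reading is None.
Of stock0, stock1, stock2, stock3, stock4 only 1 to 1 are there at a start; the rules pass over those that are not, and their reading is None.
At some moment in a run one of jar1, jar3 may be knocked a few centimetres aside while the robot is not near it.
It also fails if it takes over 210 s, if anything falls off the work surface, if the arm or the gripper's body presses on something with over 40 N, if the wrist force passes 120 N, or if a joint passes its speed limit or range.

## Working session

There is one attempt and no reset: what is moved stays moved. The work goes in short steps, Python scripts to look and compute and a tool call to move; the robot and the scene stay as the last step left them, time stands still between calls to the robot, and variables do not carry over. Pictures are saved under pics/ and viewed, and the job is handed in when it is done.

Besides the shell and the picture viewer there is one more tool, called after ">>>" by a JSON object that holds its "op" and its "data", one argument or row to a line. drive_tool: Moves the arm, as the interface text tells. Its arguments: {"type":"object","properties":{"offset":{"type":"array"},"angular":{"type":"array"},"fingers":{"type":"number"},"squeeze":{"type":"number"}},"required":["offset","angular"]}

```bash
mkdir -p pics; ls; python3 - <<'E'
from cell import telemetry, vision
import cv2
print(telemetry.get_obs())
for n in("side","top"):
    r=vision.read_camera(n); cv2.imwrite(f"pics/{n}0.png",r["pixels"][:,:,::-1]); print(r["intrinsics"],r["world_from_camera"],[k for k in r])
E
```

```text
pics
{'time_s': 0.0, 'qpos': array([-66.68902866,  18.43931842,  -4.01391969,  83.17279598,
         1.29524255,  78.5403559 ,  -3.25811223]), 'joint_velocities': array([ 0.04983579, -0.08865823, -0.0083498 , -0.02643568, -0.02062892,
        0.04103695, -0.01404897]), 'effort': array([-9.13314925e-04, -4.91292214e+01, -4.04394558e-01, -3.12534678e+01,
       -6.40554121e-02,  4.36018920e-02,  1.47857481e-04]), 'tool_pos': array([0.24864152, 0.6000023 , 0.22947679]), 'tool_rot': array([-176.6010361 ,   89.89258635, -109.10189777]), 'force': array([ 0.08152449, -0.9728264 ,  0.38890124]), 'wrist_torque': array([ 0.00891972,  0.01280771, -0.00744906]), 'grip_width': 0.08715730002082031}
[[542.17945275   0.         318.09279441]
 [  0.         542.17945275 240.06585771]
 [  0.           0.           1.        ]] [[ 0.99948542  0.00816022 -0.03102109  0.56590606]
 [-0.02729817  0.72422353 -0.68902473 -0.80652167]
 [ 0.0168436   0.68951699  0.72407362  1.01942871]
 [ 0.          0.          0.          1.        ]] ['pixels', 'intrinsics', 'world_from_camera']
[[517.22205742   0.         318.50236879]
 [  0.         517.22205742 242.01927928]
 [  0.           0.           1.        ]] [[ 0.00179862  0.98990607 -0.14171354  0.41775022]
 [-0.99996522  0.00293455  0.00780704  0.09598873]
 [ 0.0081441   0.14169457  0.98987692  1.44347267]
 [ 0.          0.          0.          1.        ]] ['pixels', 'intrinsics', 'world_from_camera']
```

View pics/side0.png

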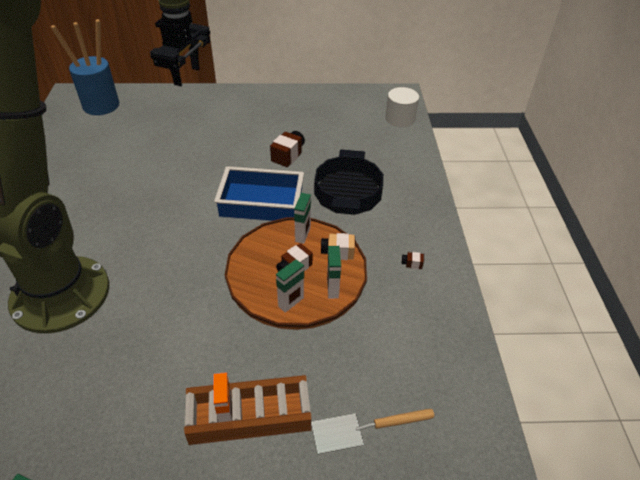

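View pics/top0.png

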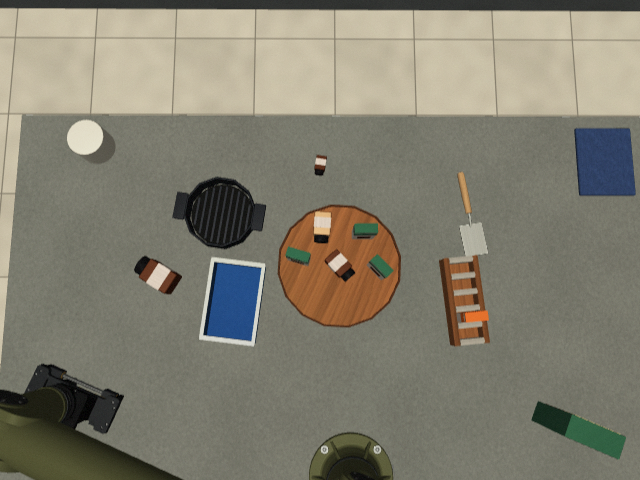

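```bash
cat > h.py <<'E'
import numpy as np, cv2
from cell import telemetry, vision
from scipy.spatial.transform import Rotation as R
def cam(n):
    r=vision.read_camera(n); return r["pixels"],r["intrinsics"],r["world_from_camera"]
def onz(K,T,p,z):
    p=np.atleast_2d(p).astype(float); d=np.c_[(p[:,0]-K[0,2])/K[0,0],-(p[:,1]-K[1,2])/K[1,1],-np.ones(len(p))]@T[:3,:3].T
    return T[:3,3]+d*((z-T[2,3])/d[:,2])[:,None]
def proj(K,T,P):
    c=(np.atleast_2d(P)-T[:3,3])@T[:3,:3]; return np.c_[K[0,0]*c[:,0]/-c[:,2]+K[0,2],K[1,1]*c[:,1]/c[:,2]+K[1,2]]
def save(px,box,f,name):
    x0,y0,x1,y1=box; cv2.imwrite(name,cv2.resize(px[y0:y1,x0:x1,::-1],None,fx=f,fy=f,interpolation=cv2.INTER_CUBIC))
E
python3 - <<'E'
from h import *
p,K,T=cam("top"); save(p,(270,195,410,335),4.2,"pics/t1.png"); save(p,(430,220,510,360),4,"pics/t1r.png")
hsv=cv2.cvtColor(p,cv2.COLOR_RGB2HSV)
m=((hsv[...,0]>60)&(hsv[...,0]<95)&(hsv[...,1]>90)).astype(np.uint8)
for c in cv2.findContours(m,cv2.RETR_EXTERNAL,cv2.CHAIN_APPROX_NONE)[0]:
    if cv2.contourArea(c)>20: print("green",cv2.contourArea(c),cv2.minAreaRect(c))
p,K,T=cam("side"); save(p,(215,160,395,330),4,"pics/s1.png"); save(p,(170,360,330,450),4,"pics/s1r.png")
E
```

```text
green 1963.5 ((578.5431518554688, 429.2328186035156), (96.24761962890625, 22.584707260131836), 23.198591232299805)
green 184.0 ((381.2500305175781, 265.2500305175781), (21.920310974121094, 8.485280990600586), 45.0)
green 198.0 ((297.5137939453125, 254.45413208007812), (23.275182723999023, 9.769828796386719), 16.699243545532227)
green 174.0 ((366.0, 228.0), (8.0, 22.0), 90.0)
```

View pics/t1.png

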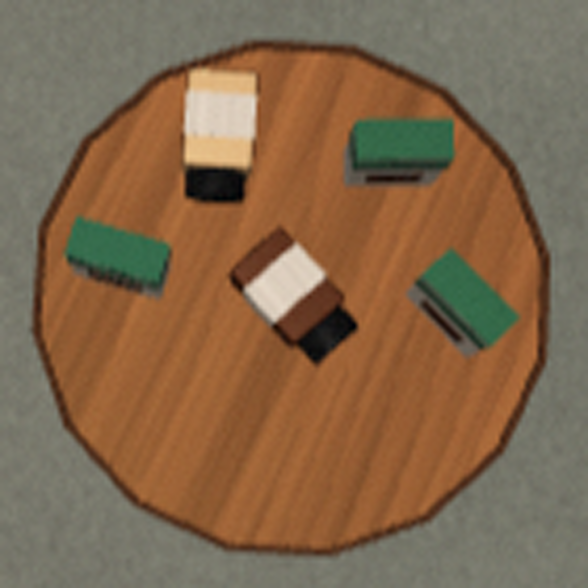

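View pics/s1.png

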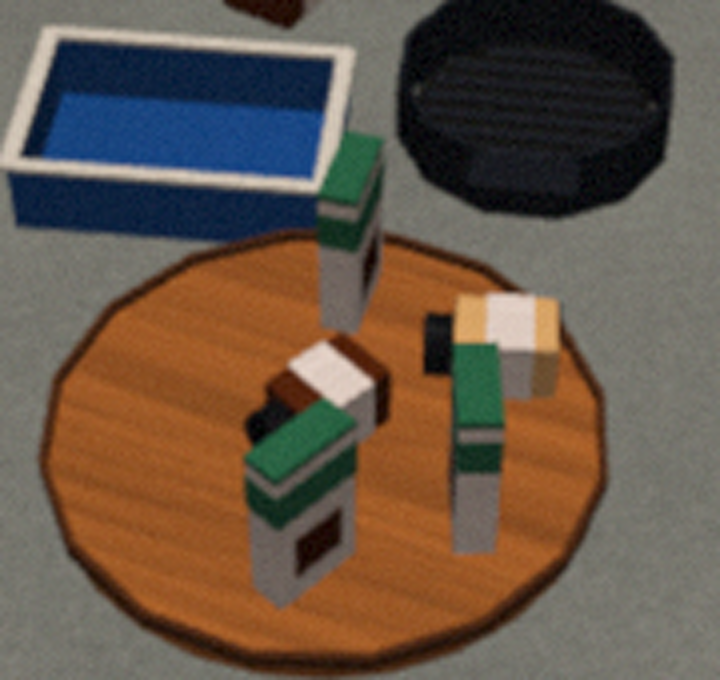

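View pics/t1r.png

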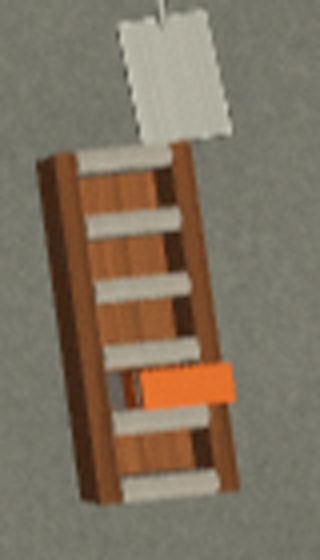

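View pics/s1r.png

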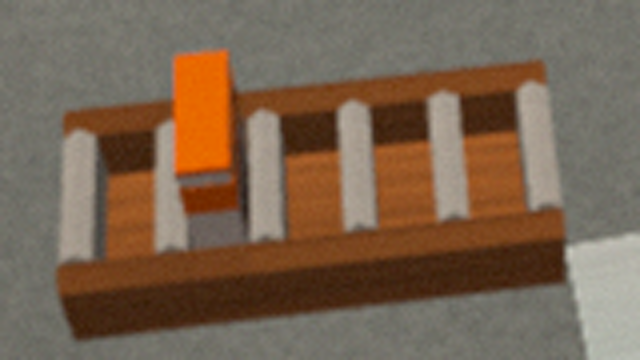

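```bash
cat > meas.py <<'E'
from h import *
def rect(K,T,c,z):
    w=onz(K,T,c.reshape(-1,2),z)[:,:2]*1000
    return cv2.minAreaRect(w.astype(np.float32))
def cartons(cams=("top","side")):
  for n in cams:
    p,K,T=cam(n); hsv=cv2.cvtColor(p,cv2.COLOR_RGB2HSV)
    m=((hsv[...,0]>60)&(hsv[...,0]<95)&(hsv[...,1]>90)&(hsv[...,2]>(80 if n=="side" else 0))).astype(np.uint8)
    for c in cv2.findContours(m,cv2.RETR_EXTERNAL,cv2.CHAIN_APPROX_NONE)[0]:
        if 60<cv2.contourArea(c)<1000:
            r=rect(K,T,c,.162); M=cv2.moments(c); 
            print(n,"carton c(mm)",np.round(onz(K,T,[[M['m10']/M['m00'],M['m01']/M['m00']]],.162)[0,:2]*1000),"rect",np.round(r[0]),np.round(r[1]),round(r[2]))
if __name__=="__main__":
    cartons()
    p,K,T=cam("top"); hsv=cv2.cvtColor(p,cv2.COLOR_RGB2HSV)
    # disc
    for name,m,z,lo,hi in [("disc",(hsv[...,0]<20)&(hsv[...,1]>100)&(hsv[...,2]>40),.056,3000,99999),("tubblue",(hsv[...,0]>100)&(hsv[...,0]<125)&(hsv[...,1]>120),.02,1000,99999),("white",(hsv[...,1]<30)&(hsv[...,2]>150),.058,400,9999),("ridge",(hsv[...,1]<45)&(hsv[...,2]>115),.054,50,400),("orange",(hsv[...,0]<15)&(hsv[...,1]>180)&(hsv[...,2]>180),.12,50,3000)]:
        m=m.astype(np.uint8)
        if name=="disc": m[:, 410:]=0; m[:, :270]=0; m=cv2.morphologyEx(m,cv2.MORPH_CLOSE,np.ones((15,15)))
        if name=="ridge": m[:,:430]=0;m[:,510:]=0
        if name in("white","tubblue"): m[:,280:]=0
        if name!="ridge" or 1:
          for c in cv2.findContours(m,cv2.RETR_EXTERNAL,cv2.CHAIN_APPROX_NONE)[0]:
            a=cv2.contourArea(c)
            if lo<a<hi or name=="ridge" and a>20:
                q,ra=cv2.minEnclosingCircle(c); r=rect(K,T,c,z)
                print(name,a,np.round(q),"rect",np.round(r[0],1),np.round(r[1],1),round(r[2],1))
                if name=="disc": w=onz(K,T,c.reshape(-1,2),z)[:,:2]*1000; print(cv2.fitEllipse(w.astype(np.float32)))
E
python3 meas.py
```

```text
top carton c(mm) [543. -71.] rect [543. -70.] [54. 21.] 45
top carton c(mm) [570. 138.] rect [570. 138.] [58. 24.] 73
top carton c(mm) [637. -33.] rect [635. -32.] [25. 58.] 0
side carton c(mm) [541. -74.] rect [541. -73.] [56. 23.] 44
side carton c(mm) [635. -36.] rect [635. -36.] [55. 21.] 88
side carton c(mm) [569. 136.] rect [570. 136.] [56. 23.] 74
disc 11639.5 [339. 265.] rect [555.5  29.6] [328.7 327.3] 63.8
((555.3817749023438, 29.704681396484375), (327.90838623046875, 329.3719482421875), 174.06362915039062)
tubblue 3335.0 [232. 301.] rect [458.9 319.9] [129.3 197.9] 83.1
white 4555.0 [232. 301.] rect [457.9 314.8] [148.3 222.4] 83.2
white 806.0 [ 84. 136.] rect [910.4 735.4] [94.8 93.7] 48.2
ridge 36780.5 [470. 244.] rect [ 653.5 -334.3] [ 230.2 1300.6] 88.4
orange 181.5 [476. 316.] rect [ 419.1 -315.6] [23.7 57.7] 3.4
```

```bash
python3 - <<'E'
from h import *
for n in ("top","side"):
    p,K,T=cam(n); hsv=cv2.cvtColor(p,cv2.COLOR_RGB2HSV)
    b=np.zeros(p.shape[:2],np.uint8)
    if n=="top": cv2.fillPoly(b,[np.array([[445,256],[476,254],[490,346],[454,348]])],1)
    else: cv2.fillPoly(b,[np.array([[184,388],[309,376],[313,420],[185,432]])],1)
    m=((hsv[...,1]<60)&(hsv[...,2]>95)&(b>0)).astype(np.uint8)
    for c in cv2.findContours(m,cv2.RETR_EXTERNAL,cv2.CHAIN_APPROX_NONE)[0]:
        if cv2.contourArea(c)>30:
            M=cv2.moments(c);q=[M['m10']/M['m00'],M['m01']/M['m00']]
            w=onz(K,T,c.reshape(-1,2),.055)[:,:2]*1000; r=cv2.minAreaRect(w.astype(np.float32))
            print(n,np.round(q),np.round(onz(K,T,[q],.054)[0]*1000,1),np.round(r[0],1),np.round(r[1]),round(r[2]))
    o=((hsv[...,0]<15)&(hsv[...,1]>180)&(hsv[...,2]>180)).astype(np.uint8)
    for c in cv2.findContours(o,cv2.RETR_EXTERNAL,cv2.CHAIN_APPROX_NONE)[0]:
        if cv2.contourArea(c)>50:
            w=onz(K,T,c.reshape(-1,2),.12)[:,:2]*1000;print("orange",np.round(cv2.minAreaRect(w.astype(np.float32))[0]),cv2.minAreaRect(w.astype(np.float32))[1:])
E
```

```text
top [473. 343.] [ 348.  -323.6   54. ] [ 349.4 -320.7] [26. 96.] 3
top [467. 323.] [ 399.2 -311.6   54. ] [ 406.8 -315.7] [34. 64.] 0
top [468. 308.] [ 440.8 -314.7   54. ] [ 441.4 -312.6] [14. 63.] 5
top [466. 291.] [ 483.9 -310.2   54. ] [ 484.6 -308. ] [14. 60.] 4
top [463. 275.] [ 527.  -305.4   54. ] [ 527.  -303.4] [14. 63.] 5
top [460. 258.] [ 573.1 -298.4   54. ] [ 573.4 -300.5] [22. 84.] 6
orange [ 419. -316.] ((23.711156845092773, 57.6688232421875), 3.411020517349243)
side [226. 408.] [ 421.5 -324.7   54. ] [ 417.9 -318.4] [59. 65.] 6
side [189. 408.] [ 350.7 -324.2   54. ] [ 349.9 -318.9] [17. 77.] 8
side [259. 401.] [ 482.3 -311.7   54. ] [ 481.6 -311.6] [15. 63.] 5
side [281. 398.] [ 525.3 -306.5   54. ] [ 525.1 -307.8] [15. 63.] 5
side [306. 396.] [ 572.4 -303.    54. ] [ 571.7 -306.9] [22. 92.] 4
orange [ 415. -317.] ((23.45037269592285, 58.09524917602539), 5.103682994842529)
```

```bash
cat > plan.py <<'E'
from h import *
import sys
# plan.py x y z(TCP, mm) jawdeg
def go(x,y,z,a):
    o=telemetry.get_obs(); P=o["tool_pos"]; R0=R.from_euler("xyz",o["tool_rot"],degrees=True); M=R0.as_matrix()
    best=None
    for k in (0,180):
        t=np.radians(a+k); zz=np.array([np.cos(t),np.sin(t),0]); xx=np.array([0,0,-1.]); Rt=R.from_matrix(np.c_[xx,np.cross(zz,xx),zz])
        rv=(R0.inv()*Rt).as_rotvec()
        if best is None or np.linalg.norm(rv)<np.linalg.norm(best): best=rv
    off=M.T@(np.array([x,y,z])/1000-P)
    print("P",np.round(P*1000,1),"jaw",round(np.degrees(np.arctan2(M[1,2],M[0,2])),1),"q7",round(o["qpos"][6]),"w",round(o["grip_width"]*1000,1),"F",np.round(o["force"],1),"t",round(o["time_s"],1))
    print("  off",np.round(off,4).tolist(),"ang",np.round(best,3).tolist(),"minrows",round(max(np.linalg.norm(off)/.0625,np.degrees(np.linalg.norm(best))/10.7),1))
a=list(map(float,sys.argv[1:]))
for i in range(0,len(a),4): go(*a[i:i+4])
E
python3 plan.py 570 137 250 73.5  543 -72 250 45 ; python3 -c "
from h import *
o=telemetry.get_obs();print(R.from_euler('xyz',o['tool_rot'],degrees=True).as_matrix().round(3))"
```

```text
P [248.8 600.5 230.5] jaw 67.5 q7 -3 w 87.5 F [-0.2  0.2 -0.1] t 0.5
  off [-0.0195, -0.4741, -0.3053] ang [-0.105, -0.0, 0.0] minrows 9.0
P [248.8 600.5 230.5] jaw 67.5 q7 -3 w 87.5 F [-0.2  0.2 -0.1] t 0.5
  off [-0.0194, -0.5292, -0.5087] ang [0.393, -0.0, 0.0] minrows 11.7
[[ 0.    -0.924  0.383]
 [-0.     0.383  0.924]
 [-1.    -0.    -0.   ]]
```

>>> {"op": "drive_tool", "data": {
  "offset": [
    [-0.02,-0.12,-0.08],
    [-0.02,-0.24,-0.155],
    [-0.02,-0.36,-0.23],
    [-0.0195,-0.474,-0.305],
    [-0.0195,-0.474,-0.305],
    [-0.0195,-0.474,-0.305],
    [-0.0195,-0.474,-0.305],
    [-0.0195,-0.474,-0.305],
    [-0.0195,-0.474,-0.305],
    [-0.0195,-0.474,-0.305]
  ],
  "angular": [
    [0,0,0],
    [-0.05,0,0],
    [-0.105,0,0],
    [-0.105,0,0],
    [-0.105,0,0],
    [-0.105,0,0],
    [-0.105,0,0],
    [-0.105,0,0],
    [-0.105,0,0],
    [-0.105,0,0]
  ],
  "fingers": -1,
  "squeeze": 25
}}

```text
time_s: 1.7
tool_pos: [0.5725, 0.1304, 0.2503]
tool_rot: [-132.9, 89.8, -60.0]
force: [-0.8, 0.4, 0.3]
grip_width: 0.0873
```

```bash
python3 plan.py 570 137 131 73.5; python3 -c "
from h import *
p,K,T=cam('side'); save(p,(215,120,415,330),3,'pics/s2.png')"
```

```text
P [572.5 130.4 250.3] jaw 72.9 q7 60 w 87.3 F [-0.8  0.4  0.3] t 1.7
  off [0.1193, 0.0047, 0.0059] ang [-0.01, -0.002, 0.003] minrows 1.9
```

>>> {"op": "drive_tool", "data": {
  "offset": [
    [0.03,0.0047,0.006],
    [0.06,0.0047,0.006],
    [0.09,0.0047,0.006],
    [0.119,0.0047,0.006],
    [0.119,0.0047,0.006],
    [0.119,0.0047,0.006]
  ],
  "angular": [
    [-0.01,0,0],
    [-0.01,0,0],
    [-0.01,0,0],
    [-0.01,0,0],
    [-0.01,0,0],
    [-0.01,0,0]
  ]
}}

```text
time_s: 2.5
tool_pos: [0.5688, 0.1421, 0.1323]
tool_rot: [-76.5, 89.9, -2.7]
force: [0.0, -0.1, 0.2]
grip_width: 0.0867
```

```bash
python3 plan.py 570 137 131 73.5; python3 -c "
from h import *
p,K,T=cam('side'); save(p,(215,120,415,330),3,'pics/s2.png');p,K,T=cam('top'); save(p,(240,195,410,335),4,'pics/t2.png')"
```

```text
P [568.8 142.1 132.3] jaw 73.8 q7 61 w 86.7 F [ 0.  -0.1  0.2] t 2.5
  off [0.0013, -0.0025, -0.0046] ang [0.006, 0.0, 0.002] minrows 0.1
```

View pics/s2.png

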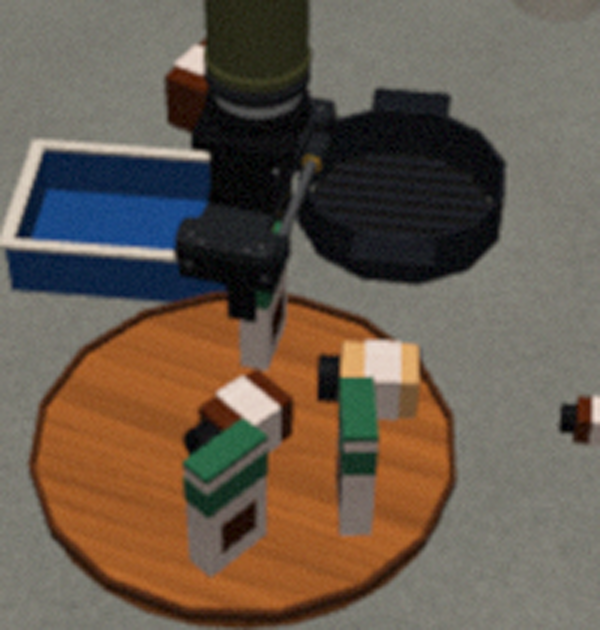

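>>> {"op": "drive_tool", "data": {
  "offset": [
    [0.001,-0.0025,-0.0045],
    [0.001,-0.0025,-0.0045],
    [0.001,-0.0025,-0.0045],
    [0.001,-0.0025,-0.0045],
    [0.001,-0.0025,-0.0045],
    [0.001,-0.0025,-0.0045],
    [0.001,-0.0025,-0.0045],
    [0.001,-0.0025,-0.0045]
  ],
  "angular": [
    [0.006,0,0],
    [0.006,0,0],
    [0.006,0,0],
    [0.006,0,0],
    [0.006,0,0],
    [0.006,0,0],
    [0.006,0,0],
    [0.006,0,0]
  ],
  "fingers": 1,
  "squeeze": 25
}}

```text
time_s: 3.6
tool_pos: [0.5706, 0.1369, 0.1319]
tool_rot: [-63.5, 89.8, 10.0]
force: [0.1, 1.4, 0.9]
grip_width: 0.058
```

```bash
python3 plan.py 570 137 270 73.5 549 -303 270 96
```

```text
P [570.6 136.9 131.9] jaw 73.4 q7 61 w 58.0 F [0.1 1.4 0.9] t 3.6
  off [-0.1381, 0.0002, 0.0001] ang [-0.001, 0.001, 0.003] minrows 2.2
P [570.6 136.9 131.9] jaw 73.4 q7 61 w 58.0 F [0.1 1.4 0.9] t 3.6
  off [-0.1384, -0.1051, -0.4276] ang [-0.394, 0.001, 0.003] minrows 7.4
```

>>> {"op": "drive_tool", "data": {
  "offset": [
    [-0.03,0,0],
    [-0.07,0,0],
    [-0.11,0,0],
    [-0.138,0,0],
    [-0.138,-0.012,-0.05],
    [-0.138,-0.025,-0.1],
    [-0.138,-0.037,-0.15]
  ],
  "angular": [
    [0,0,0],
    [0,0,0],
    [0,0,0],
    [0,0,0],
    [-0.05,0,0],
    [-0.1,0,0],
    [-0.15,0,0]
  ]
}}

```text
time_s: 4.47
tool_pos: [0.5623, -0.0194, 0.2693]
tool_rot: [-83.2, 89.9, -1.1]
force: [0.3, -0.4, -1.5]
grip_width: 0.0581
```

```bash
python3 plan.py 549 -303 270 96
```

```text
P [562.3 -19.4 269.3] jaw 82.1 q7 84 w 58.1 F [ 0.3 -0.4 -1.5] t 4.5
  off [-0.0007, -0.0257, -0.2827] ang [-0.242, -0.0, 0.002] minrows 4.5
```

>>> {"op": "drive_tool", "data": {
  "offset": [
    [0,-0.005,-0.056],
    [0,-0.01,-0.112],
    [0,-0.015,-0.17],
    [0,-0.02,-0.226],
    [0,-0.0257,-0.2827],
    [0.035,-0.0257,-0.2827],
    [0.07,-0.0257,-0.2827],
    [0.07,-0.0257,-0.2827],
    [0.07,-0.0257,-0.2827],
    [0.07,-0.0257,-0.2827]
  ],
  "angular": [
    [-0.05,0,0],
    [-0.1,0,0],
    [-0.15,0,0],
    [-0.2,0,0],
    [-0.242,0,0],
    [-0.242,0,0],
    [-0.242,0,0],
    [-0.242,0,0],
    [-0.242,0,0],
    [-0.242,0,0]
  ]
}}

```text
time_s: 5.72
tool_pos: [0.5501, -0.3035, 0.2013]
tool_rot: [-110.6, 89.7, -14.6]
force: [-0.1, -0.4, -1.7]
grip_width: 0.0579
```

```bash
python3 plan.py 549 -303 200 96; python3 -c "
from h import *
p,K,T=cam('side'); save(p,(170,260,330,450),3,'pics/s3.png');p,K,T=cam('top'); save(p,(400,220,540,360),4,'pics/t3.png')"
```

```text
P [ 550.1 -303.5  201.3] jaw 96.0 q7 130 w 57.9 F [-0.1 -0.4 -1.7] t 5.7
  off [0.0012, 0.001, 0.0006] ang [0.0, -0.002, 0.005] minrows 0.0
```

View pics/s3.png

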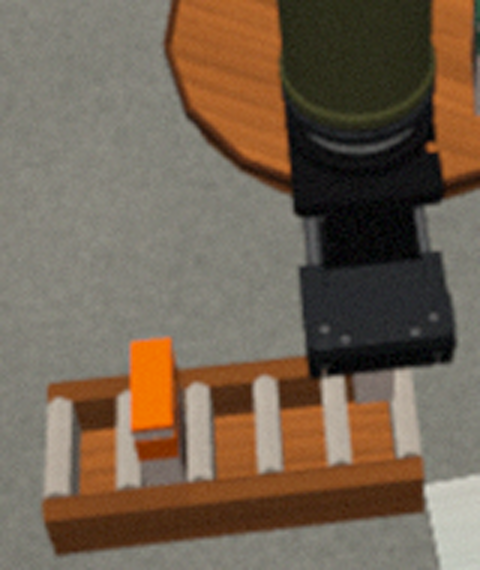

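View pics/t3.png

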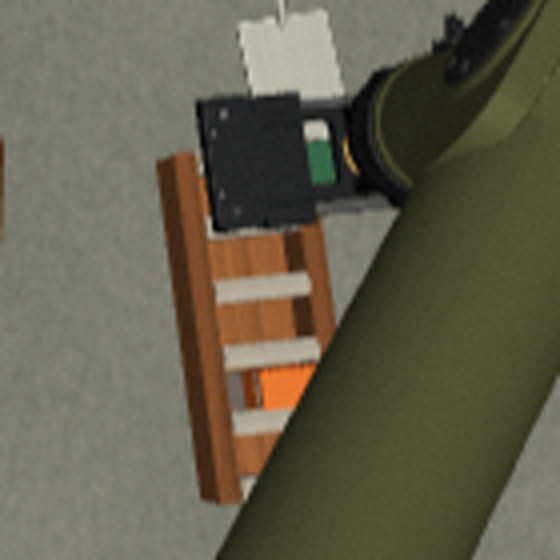

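>>> {"op": "drive_tool", "data": {
  "offset": [
    [0.02,0.001,0.0005],
    [0.04,0.001,0.0005],
    [0.058,0.001,0.0005],
    [0.058,0.001,0.0005],
    [0.068,0.001,0.0005],
    [0.076,0.001,0.0005],
    [0.08,0.001,0.0005],
    [0.08,0.001,0.0005]
  ],
  "angular": [
    [0,0,0.005],
    [0,0,0.005],
    [0,0,0.005],
    [0,0,0.005],
    [0,0,0.005],
    [0,0,0.005],
    [0,0,0.005],
    [0,0,0.005]
  ]
}}

```text
time_s: 6.82
tool_pos: [0.5491, -0.3029, 0.1206]
tool_rot: [144.6, 89.9, -119.4]
force: [0.3, -0.5, -1.1]
grip_width: 0.0579
```

```bash
python3 plan.py 549 -303 90 96; python3 -c "
from h import *
p,K,T=cam('side'); save(p,(170,300,350,450),4,'pics/s4.png')"
```

```text
P [ 549.1 -302.9  120.6] jaw 96.0 q7 132 w 57.9 F [ 0.3 -0.5 -1.1] t 6.8
  off [0.0306, 0.0001, -0.0001] ang [0.0, -0.001, -0.001] minrows 0.5
```

View pics/s4.png

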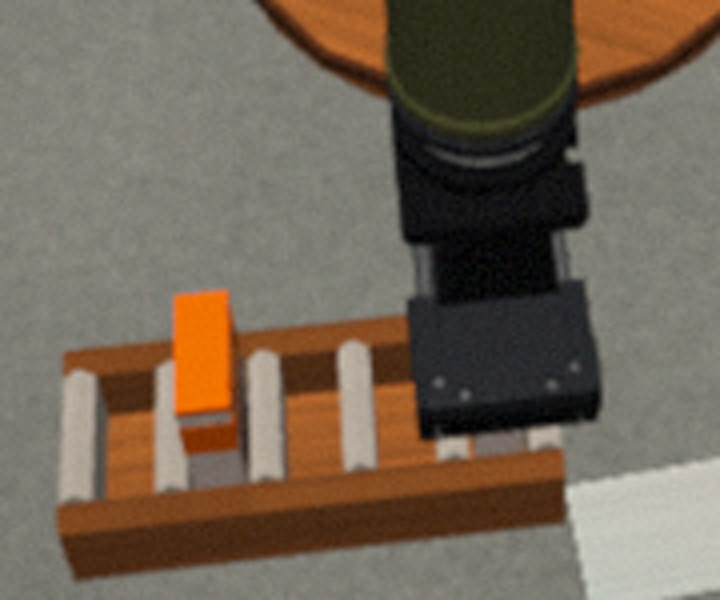

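>>> {"op": "drive_tool", "data": {
  "offset": [
    [0.008,0,0],
    [0.016,0,0],
    [0.024,0,0],
    [0.0295,0,0],
    [0.0295,0,0],
    [0.0295,0,0]
  ],
  "angular": [
    [0,0,0],
    [0,0,0],
    [0,0,0],
    [0,0,0],
    [0,0,0],
    [0,0,0]
  ]
}}

```text
time_s: 7.62
tool_pos: [0.5494, -0.3032, 0.0916]
tool_rot: [173.8, 89.9, -90.1]
force: [-0.0, -0.2, -1.1]
grip_width: 0.0575
```

>>> {"op": "drive_tool", "data": {
  "offset": [
    [0,0,0],
    [0,0,0],
    [0,0,0],
    [0,0,0]
  ],
  "angular": [
    [0,0,0],
    [0,0,0],
    [0,0,0],
    [0,0,0]
  ],
  "fingers": -1
}}

```text
time_s: 8.12
tool_pos: [0.5495, -0.3032, 0.0918]
tool_rot: [-177.4, 89.9, -81.4]
force: [-0.4, -0.1, -0.0]
grip_width: 0.0849
```

```bash
python3 plan.py 549 -303 230 96 543 -72 230 45
```

```text
P [ 549.5 -303.2   91.8] jaw 96.0 q7 133 w 84.9 F [-0.4 -0.1 -0. ] t 8.1
  off [-0.1382, 0.0004, 0.0] ang [0.0, -0.002, 0.0] minrows 2.2
P [ 549.5 -303.2   91.8] jaw 96.0 q7 133 w 84.9 F [-0.4 -0.1 -0. ] t 8.1
  off [-0.1387, -0.0178, 0.2304] ang [0.89, -0.002, 0.001] minrows 4.8
```

>>> {"op": "drive_tool", "data": {
  "offset": [
    [-0.05,0,0],
    [-0.1,0,0],
    [-0.138,0,0.05],
    [-0.138,-0.01,0.1],
    [-0.138,-0.015,0.15],
    [-0.138,-0.018,0.2],
    [-0.138,-0.018,0.23],
    [-0.138,-0.018,0.23],
    [-0.138,-0.018,0.23],
    [-0.138,-0.018,0.23]
  ],
  "angular": [
    [0,0,0],
    [0,0,0],
    [0.15,0,0],
    [0.3,0,0],
    [0.45,0,0],
    [0.6,0,0],
    [0.75,0,0],
    [0.89,0,0],
    [0.89,0,0],
    [0.89,0,0]
  ]
}}

```text
time_s: 9.38
tool_pos: [0.5432, -0.0731, 0.2294]
tool_rot: [-122.7, 89.9, -77.6]
force: [0.2, -0.5, -0.1]
grip_width: 0.0875
```

```bash
python3 plan.py 543 -72 131 45; python3 -c "
from h import *
p,K,T=cam('side'); save(p,(170,200,370,450),3,'pics/s5.png')
import meas; meas.cartons()"
```

```text
P [543.2 -73.1 229.4] jaw 45.1 q7 53 w 87.5 F [ 0.2 -0.5 -0.1] t 9.4
  off [0.0984, 0.001, 0.0007] ang [0.001, -0.001, 0.002] minrows 1.6
top carton c(mm) [ 545. -289.] rect [ 545. -289.] [22. 56.] 7
side carton c(mm) [ 548. -328.] rect [ 548. -328.] [22. 55.] 4
side carton c(mm) [541. -74.] rect [541. -74.] [58. 24.] 44
side carton c(mm) [635. -37.] rect [635. -36.] [54. 23.] 89
```

View pics/s5.png

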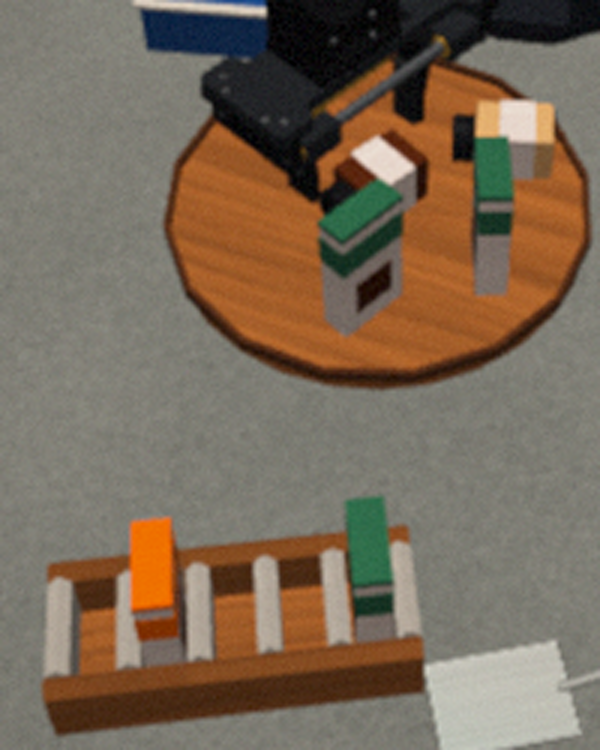

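>>> {"op": "drive_tool", "data": {
  "offset": [
    [0.03,0.0005,0],
    [0.06,0.0005,0],
    [0.085,0.0005,0],
    [0.098,0.0005,0],
    [0.098,0.0005,0],
    [0.098,0.0005,0],
    [0.098,0.0005,0]
  ],
  "angular": [
    [0.008,0,0],
    [0.008,0,0],
    [0.008,0,0],
    [0.008,0,0],
    [0.008,0,0],
    [0.008,0,0],
    [0.008,0,0]
  ]
}}

```text
time_s: 10.4
tool_pos: [0.5437, -0.0729, 0.1324]
tool_rot: [-82.7, 89.8, -38.2]
force: [0.3, -0.2, -0.4]
grip_width: 0.0868
```

>>> {"op": "drive_tool", "data": {
  "offset": [
    [0,0,0],
    [0,0,0],
    [0,0,0],
    [0,0,0],
    [0,0,0],
    [0,0,0],
    [0,0,0]
  ],
  "angular": [
    [0,0,0],
    [0,0,0],
    [0,0,0],
    [0,0,0],
    [0,0,0],
    [0,0,0],
    [0,0,0]
  ],
  "fingers": 1,
  "squeeze": 25
}}

```text
time_s: 11.28
tool_pos: [0.5437, -0.0728, 0.1325]
tool_rot: [-80.1, 89.8, -35.5]
force: [-0.2, 0.2, -0.1]
grip_width: 0.0579
```

```bash
python3 plan.py 543 -72 280 45 505.5 -308 280 96;  python3 -c "
from h import *
p,K,T=cam('side'); save(p,(170,160,370,450),2.5,'pics/s6.png')"
```

```text
P [543.7 -72.8 132.5] jaw 44.6 q7 55 w 57.9 F [-0.2  0.2 -0.1] t 11.3
  off [-0.1475, 0.0006, 0.0001] ang [-0.008, 0.0, 0.003] minrows 2.4
P [543.7 -72.8 132.5] jaw 44.6 q7 55 w 57.9 F [-0.2  0.2 -0.1] t 11.3
  off [-0.1473, -0.1412, -0.1922] ang [-0.898, -0.001, 0.003] minrows 4.8
```

View pics/s6.png

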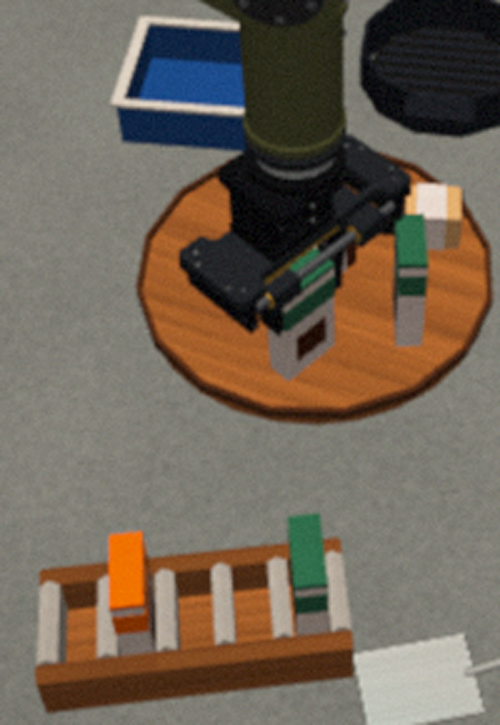

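>>> {"op": "drive_tool", "data": {
  "offset": [
    [-0.04,0,0],
    [-0.09,0,0],
    [-0.13,0,0],
    [-0.13,-0.03,-0.04],
    [-0.13,-0.06,-0.08],
    [-0.13,-0.09,-0.12],
    [-0.13,-0.12,-0.16],
    [-0.13,-0.141,-0.192],
    [-0.13,-0.141,-0.192],
    [-0.13,-0.141,-0.192]
  ],
  "angular": [
    [0,0,0],
    [0,0,0],
    [-0.1,0,0],
    [-0.25,0,0],
    [-0.4,0,0],
    [-0.55,0,0],
    [-0.7,0,0],
    [-0.85,0,0],
    [-0.898,0,0.003],
    [-0.898,0,0.003]
  ]
}}

```text
time_s: 12.58
tool_pos: [0.5051, -0.3081, 0.2622]
tool_rot: [92.3, 89.9, -171.7]
force: [-0.3, -0.4, -0.9]
grip_width: 0.0577
```

```bash
python3 plan.py 505.5 -307.7 120 96;  python3 -c "
from h import *
p,K,T=cam('side'); save(p,(170,240,350,450),3,'pics/s7.png')"
```

```text
P [ 505.1 -308.1  262.2] jaw 95.9 q7 131 w 57.7 F [-0.3 -0.4 -0.9] t 12.6
  off [0.1422, -0.0006, 0.0003] ang [-0.001, -0.0, -0.001] minrows 2.3
```

View pics/s7.png

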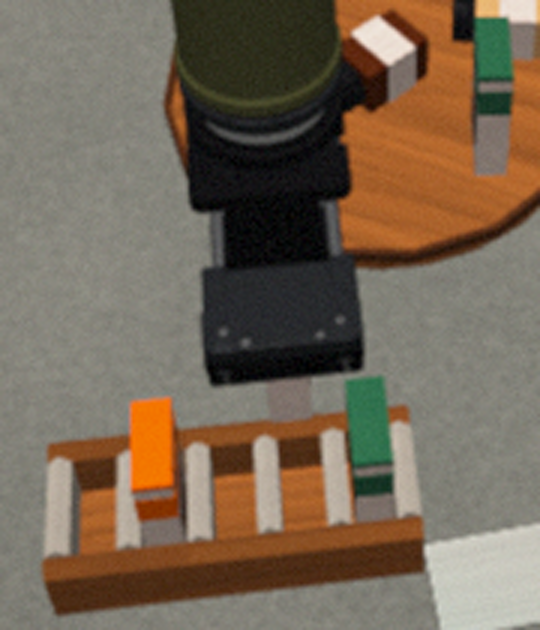

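>>> {"op": "drive_tool", "data": {
  "offset": [
    [0.03,-0.0005,0],
    [0.06,-0.0005,0],
    [0.09,-0.0005,0],
    [0.115,-0.0005,0],
    [0.125,-0.0005,0],
    [0.135,-0.0005,0],
    [0.142,-0.0005,0],
    [0.142,-0.0005,0]
  ],
  "angular": [
    [0,0,0],
    [0,0,0],
    [0,0,0],
    [0,0,0],
    [0,0,0],
    [0,0,0],
    [0,0,0],
    [0,0,0]
  ]
}}

```text
time_s: 13.62
tool_pos: [0.5058, -0.3073, 0.1202]
tool_rot: [83.7, 89.9, 179.7]
force: [-0.4, 0.7, -1.8]
grip_width: 0.0579
```

```bash
python3 plan.py 505.5 -307.7 91.5 96
```

```text
P [ 505.8 -307.3  120.2] jaw 96.0 q7 134 w 57.9 F [-0.4  0.7 -1.8] t 13.6
  off [0.0287, 0.0003, -0.0004] ang [-0.0, 0.0, -0.001] minrows 0.5
```

>>> {"op": "drive_tool", "data": {
  "offset": [
    [0.008,0,0],
    [0.016,0,0],
    [0.023,0,0],
    [0.0285,0,0],
    [0.0285,0,0],
    [0.0285,0,0]
  ],
  "angular": [
    [0,0,0],
    [0,0,0],
    [0,0,0],
    [0,0,0],
    [0,0,0],
    [0,0,0]
  ]
}}

```text
time_s: 14.38
tool_pos: [0.5058, -0.3074, 0.0918]
tool_rot: [89.7, 89.9, -174.4]
force: [-0.0, 0.4, -1.5]
grip_width: 0.0577
```

>>> {"op": "drive_tool", "data": {
  "offset": [
    [0,0,0],
    [0,0,0],
    [0,0,0],
    [0,0,0]
  ],
  "angular": [
    [0,0,0],
    [0,0,0],
    [0,0,0],
    [0,0,0]
  ],
  "fingers": -1
}}

```text
time_s: 14.88
tool_pos: [0.5059, -0.3074, 0.0919]
tool_rot: [91.0, 89.9, -173.1]
force: [0.2, 0.2, -0.2]
grip_width: 0.0849
```

```bash
python3 plan.py 636 -34 230 89
```

```text
P [ 505.9 -307.4   91.9] jaw 96.0 q7 135 w 84.9 F [ 0.2  0.2 -0.2] t 14.9
  off [-0.1383, -0.1577, 0.2584] ang [0.122, -0.0, -0.001] minrows 5.3
```

>>> {"op": "drive_tool", "data": {
  "offset": [
    [-0.05,0,0],
    [-0.1,0,0],
    [-0.138,-0.03,0.05],
    [-0.138,-0.06,0.1],
    [-0.138,-0.09,0.15],
    [-0.138,-0.12,0.2],
    [-0.138,-0.157,0.258],
    [-0.138,-0.157,0.258],
    [-0.138,-0.157,0.258],
    [-0.138,-0.157,0.258]
  ],
  "angular": [
    [0,0,0],
    [0,0,0],
    [0.02,0,0],
    [0.05,0,0],
    [0.08,0,0],
    [0.1,0,0],
    [0.122,0,0],
    [0.122,0,0],
    [0.122,0,0],
    [0.122,0,0]
  ]
}}

```text
time_s: 16.12
tool_pos: [0.6348, -0.037, 0.23]
tool_rot: [139.5, 89.9, -131.7]
force: [-0.5, -0.1, 0.2]
grip_width: 0.0867
```

```bash
python3 plan.py 636 -34 131 89; python3 -c "
from h import *
p,K,T=cam('side'); save(p,(170,200,370,450),3,'pics/s8.png')
import meas; meas.cartons()"
```

```text
P [634.8 -37.  230. ] jaw 88.8 q7 97 w 86.7 F [-0.5 -0.1  0.2] t 16.1
  off [0.099, -0.0012, 0.0031] ang [-0.004, -0.001, -0.001] minrows 1.6
top carton c(mm) [ 502. -293.] rect [ 502. -294.] [22. 56.] 7
top carton c(mm) [ 545. -289.] rect [ 545. -289.] [22. 56.] 6
side carton c(mm) [ 506. -333.] rect [ 506. -332.] [22. 55.] 7
side carton c(mm) [ 548. -328.] rect [ 548. -328.] [22. 55.] 5
side carton c(mm) [635. -50.] rect [635. -50.] [26. 21.] 88
```

View pics/s8.png

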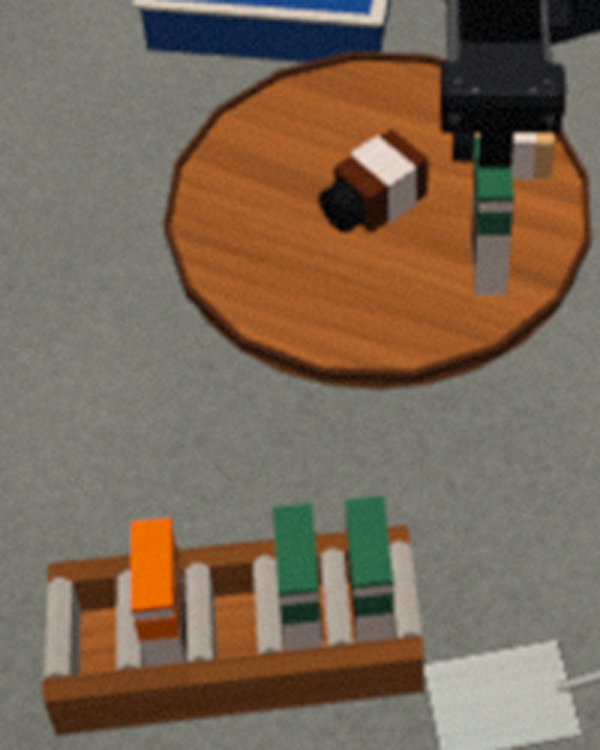

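Second carton home; the third is under the gripper, unmoved.

>>> {"op": "drive_tool", "data": {
  "offset": [
    [0.03,-0.001,0.002],
    [0.06,-0.001,0.002],
    [0.085,-0.001,0.002],
    [0.099,-0.001,0.002],
    [0.099,-0.001,0.002],
    [0.099,-0.001,0.002],
    [0.099,-0.001,0.002]
  ],
  "angular": [
    [0,0,0],
    [0,0,0],
    [0,0,0],
    [0,0,0],
    [0,0,0],
    [0,0,0],
    [0,0,0]
  ]
}}

```text
time_s: 17.15
tool_pos: [0.6367, -0.0345, 0.1323]
tool_rot: [-92.9, 89.9, -4.1]
force: [-0.6, 0.2, -0.4]
grip_width: 0.0867
```

>>> {"op": "drive_tool", "data": {
  "offset": [
    [0,0,0],
    [0,0,0],
    [0,0,0],
    [0,0,0],
    [0,0,0],
    [0,0,0],
    [0,0,0]
  ],
  "angular": [
    [0,0,0],
    [0,0,0],
    [0,0,0],
    [0,0,0],
    [0,0,0],
    [0,0,0],
    [0,0,0]
  ],
  "fingers": 1,
  "squeeze": 25
}}

```text
time_s: 18.02
tool_pos: [0.6367, -0.0344, 0.1324]
tool_rot: [-91.1, 89.9, -2.3]
force: [0.4, 0.0, 1.3]
grip_width: 0.058
```

```bash
python3 plan.py 461.8 -312.3 270 96
```

```text
P [636.7 -34.4 132.4] jaw 88.8 q7 98 w 58.0 F [0.4 0.  1.3] t 18.0
  off [-0.1379, 0.169, -0.2814] ang [-0.125, -0.0, 0.001] minrows 5.7
```

>>> {"op": "drive_tool", "data": {
  "offset": [
    [-0.04,0,0],
    [-0.09,0,0],
    [-0.138,0,0],
    [-0.138,0.03,-0.05],
    [-0.138,0.06,-0.1],
    [-0.138,0.09,-0.15],
    [-0.138,0.12,-0.2],
    [-0.138,0.15,-0.25],
    [-0.138,0.169,-0.281],
    [-0.138,0.169,-0.281]
  ],
  "angular": [
    [0,0,0],
    [0,0,0],
    [0,0,0],
    [-0.02,0,0],
    [-0.05,0,0],
    [-0.08,0,0],
    [-0.1,0,0],
    [-0.125,0,0],
    [-0.125,0,0],
    [-0.125,0,0]
  ]
}}

```text
time_s: 19.27
tool_pos: [0.4588, -0.3157, 0.2703]
tool_rot: [-135.7, 89.9, -40.1]
force: [0.1, 0.9, -1.3]
grip_width: 0.0578
```

```bash
python3 plan.py 461.8 -312.3 120 96;  python3 -c "
from h import *
p,K,T=cam('side'); save(p,(170,240,350,450),3,'pics/s9.png')"
```

```text
P [ 458.8 -315.7  270.3] jaw 95.6 q7 131 w 57.8 F [ 0.1  0.9 -1.3] t 19.3
  off [0.1503, -0.0031, 0.0032] ang [-0.008, -0.001, 0.001] minrows 2.4
```

View pics/s9.png

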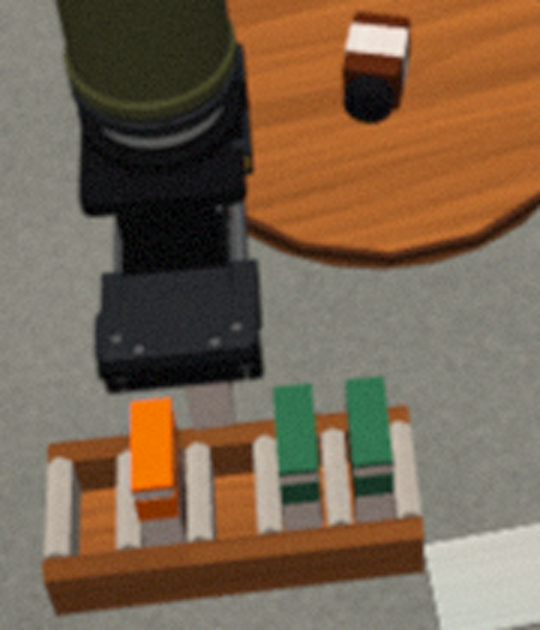

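>>> {"op": "drive_tool", "data": {
  "offset": [
    [0.02,-0.003,0.003],
    [0.04,-0.003,0.003],
    [0.055,-0.003,0.003],
    [0.055,-0.003,0.003]
  ],
  "angular": [
    [-0.008,0,0],
    [-0.008,0,0],
    [-0.008,0,0],
    [-0.008,0,0]
  ]
}}

```text
time_s: 19.82
tool_pos: [0.4634, -0.3085, 0.2138]
tool_rot: [21.3, 89.9, 117.6]
force: [-0.2, 0.1, 0.3]
grip_width: 0.0584
```

```bash
python3 plan.py 461.8 -312.3 120 96
```

```text
P [ 463.4 -308.5  213.8] jaw 96.3 q7 133 w 58.4 F [-0.2  0.1  0.3] t 19.8
  off [0.0938, 0.0019, -0.0037] ang [0.006, 0.001, -0.001] minrows 1.5
```

>>> {"op": "drive_tool", "data": {
  "offset": [
    [0.02,0.0015,-0.0035],
    [0.04,0.0015,-0.0035],
    [0.055,0.0015,-0.0035],
    [0.06,0.0015,-0.0035],
    [0.06,0.0015,-0.0035]
  ],
  "angular": [
    [0.005,0,0],
    [0.005,0,0],
    [0.005,0,0],
    [0.005,0,0],
    [0.005,0,0]
  ]
}}

```text
time_s: 20.45
tool_pos: [0.4624, -0.3122, 0.1541]
tool_rot: [16.9, 89.9, 112.9]
force: [0.4, -0.5, -1.2]
grip_width: 0.058
```

```bash
python3 plan.py 461.8 -312.3 120 96
```

```text
P [ 462.4 -312.2  154.1] jaw 96.0 q7 135 w 58.0 F [ 0.4 -0.5 -1.2] t 20.4
  off [0.0341, 0.0006, -0.0001] ang [0.001, 0.001, -0.0] minrows 0.5
```

>>> {"op": "drive_tool", "data": {
  "offset": [
    [0.01,0.0005,0],
    [0.018,0.0005,0],
    [0.026,0.0005,0],
    [0.034,0.0005,0],
    [0.034,0.0005,0],
    [0.034,0.0005,0]
  ],
  "angular": [
    [0,0,0],
    [0,0,0],
    [0,0,0],
    [0,0,0],
    [0,0,0],
    [0,0,0]
  ]
}}

```text
time_s: 21.2
tool_pos: [0.4619, -0.3123, 0.1201]
tool_rot: [24.5, 89.9, 120.6]
force: [0.5, 0.7, -2.5]
grip_width: 0.0583
```

```bash
python3 plan.py 461.8 -312.3 91.5 96
```

```text
P [ 461.9 -312.3  120.1] jaw 96.0 q7 136 w 58.3 F [ 0.5  0.7 -2.5] t 21.2
  off [0.0286, 0.0001, -0.0001] ang [0.001, 0.001, -0.001] minrows 0.5
```

>>> {"op": "drive_tool", "data": {
  "offset": [
    [0.008,0,0],
    [0.016,0,0],
    [0.023,0,0],
    [0.0285,0,0],
    [0.0285,0,0],
    [0.0285,0,0]
  ],
  "angular": [
    [0,0,0],
    [0,0,0],
    [0,0,0],
    [0,0,0],
    [0,0,0],
    [0,0,0]
  ]
}}

```text
time_s: 21.95
tool_pos: [0.4619, -0.3122, 0.0917]
tool_rot: [26.9, 89.9, 123.0]
force: [-0.8, 0.7, -2.5]
grip_width: 0.0578
```

>>> {"op": "drive_tool", "data": {
  "offset": [
    [0,0,0],
    [0,0,0],
    [0,0,0],
    [0,0,0]
  ],
  "angular": [
    [0,0,0],
    [0,0,0],
    [0,0,0],
    [0,0,0]
  ],
  "fingers": -1
}}

```text
time_s: 22.45
tool_pos: [0.462, -0.3122, 0.0918]
tool_rot: [16.6, 89.9, 112.7]
force: [0.0, -0.2, -0.4]
grip_width: 0.0847
```

>>> {"op": "drive_tool", "data": {
  "offset": [
    [-0.04,0,0],
    [-0.08,0,0],
    [-0.12,0,0],
    [-0.14,0,0]
  ],
  "angular": [
    [0,0,0],
    [0,0,0],
    [0,0,0],
    [0,0,0]
  ]
}}

```text
time_s: 22.95
tool_pos: [0.4628, -0.3131, 0.2344]
tool_rot: [-97.1, 89.8, -1.1]
force: [-0.2, -0.3, -1.0]
grip_width: 0.0869
```

```bash
python3 plan.py 555 30 250 50; cat > jars.py <<'E'
from h import *
def jars():
    p,K,T=cam("top"); save(p,(180,195,410,345),3.4,"pics/jt%d.png"%int(telemetry.get_obs()["time_s"]*10)); q=p; p2,_,_=cam("side"); save(p2,(170,120,370,450),2.3,"pics/js%d.png"%int(telemetry.get_obs()["time_s"]*10))
    hsv=cv2.cvtColor(q,cv2.COLOR_RGB2HSV); rgb=q.astype(int)
    print("t",telemetry.get_obs()["time_s"], int(telemetry.get_obs()["time_s"]*10))
    dm=np.zeros(q.shape[:2],np.uint8); cv2.circle(dm,(339,265),57,1,-1)
    band=((hsv[...,1]<70)&(hsv[...,2]>140)&(dm>0)).astype(np.uint8)
    black=((hsv[...,2]<35)&(dm>0)).astype(np.uint8)
    for nm,m in(("band",band),("black",black)):
        for c in cv2.findContours(m,cv2.RETR_EXTERNAL,cv2.CHAIN_APPROX_NONE)[0]:
            if cv2.contourArea(c)>25:
                M=cv2.moments(c); pt=[M['m10']/M['m00'],M['m01']/M['m00']]; z=.094 if nm=="band" else .08
                w=onz(K,T,c.reshape(-1,2),z)[:,:2]*1000; r=cv2.minAreaRect(w.astype(np.float32))
                print(nm,np.round(pt,1),np.round(onz(K,T,[pt],z)[0,:2]*1000),np.round(r[1]),round(r[2]))
jars()
E
python3 jars.py; ls -t pics|head -3
```

```text
P [ 462.8 -313.1  234.4] jaw 96.0 q7 132 w 86.9 F [-0.2 -0.3 -1. ] t 22.9
  off [-0.0154, -0.1278, 0.3315] ang [0.803, 0.001, 0.003] minrows 5.7
t 23.05 230
band [291.7 268.2] [541. 155.] [26. 43.] 45
band [337.5 264.6] [551.  35.] [46. 27.] 12
black [303.3 280. ] [512. 125.] [17. 33.] 45
black [352.7 261.8] [560.  -5.] [33. 17.] 11
js230.png
jt230.png
s9.png
```

View pics/jt230.png

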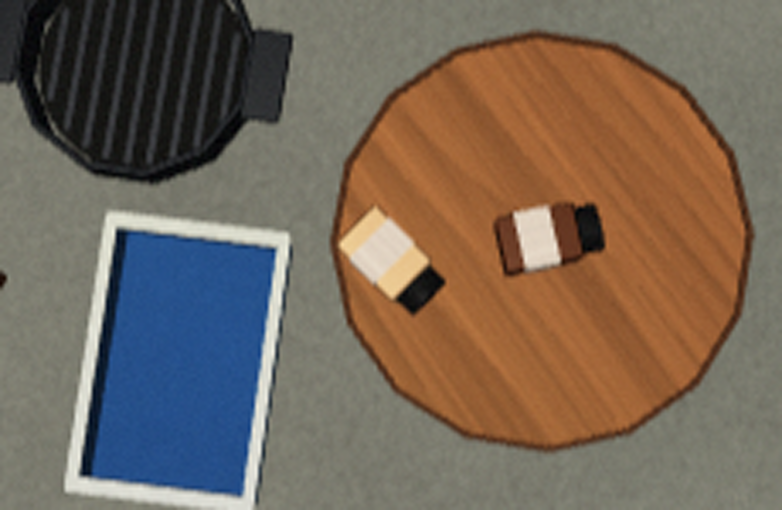

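View pics/js230.png

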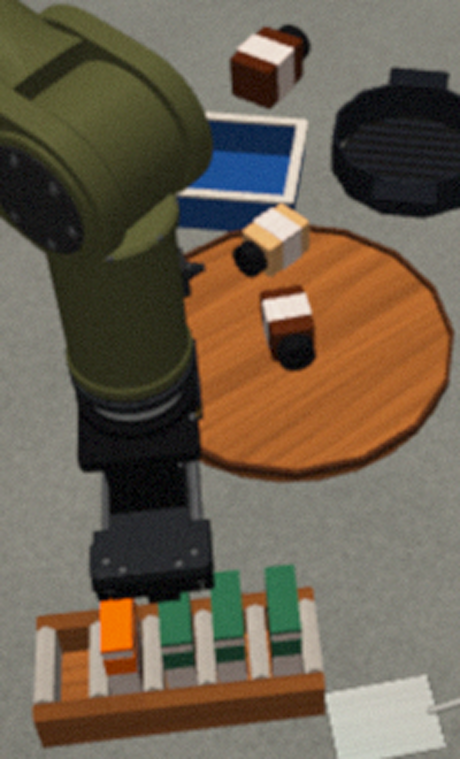

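```bash
python3 plan.py 551 35 180 12
```

```text
P [ 463.3 -313.3  234.4] jaw 96.0 q7 132 w 87.0 F [-0.4 -0.9 -0.1] t 23.1
  off [0.0545, -0.1236, 0.3372] ang [1.467, 0.002, 0.004] minrows 7.9
```

>>> {"op": "drive_tool", "data": {
  "offset": [
    [0,-0.015,0.04],
    [0,-0.03,0.085],
    [0,-0.046,0.13],
    [0,-0.062,0.17],
    [0,-0.078,0.21],
    [0,-0.093,0.255],
    [0,-0.11,0.3],
    [0.02,-0.1236,0.337],
    [0.05,-0.1236,0.337],
    [0.0545,-0.1236,0.337]
  ],
  "angular": [
    [0.16,0,0],
    [0.32,0,0],
    [0.48,0,0],
    [0.65,0,0],
    [0.82,0,0],
    [0.98,0,0],
    [1.14,0,0],
    [1.3,0,0],
    [1.467,0,0],
    [1.467,0,0]
  ]
}}

```text
time_s: 24.3
tool_pos: [0.5488, 0.0348, 0.1767]
tool_rot: [-140.2, 89.8, -128.1]
force: [-0.3, 0.1, -0.0]
grip_width: 0.087
```

```bash
python3 plan.py 551 35 68 12; python3 jars.py; ls -t pics|head -2
```

```text
P [548.8  34.8 176.7] jaw 12.1 q7 9 w 87.0 F [-0.3  0.1 -0. ] t 24.3
  off [0.1087, -0.0001, 0.0025] ang [0.002, -0.002, 0.002] minrows 1.7
t 24.4 244
band [291.7 268.3] [541. 155.] [26. 42.] 45
black [303.3 279.9] [512. 125.] [17. 33.] 45
js244.png
jt243.png
```

View pics/js244.png

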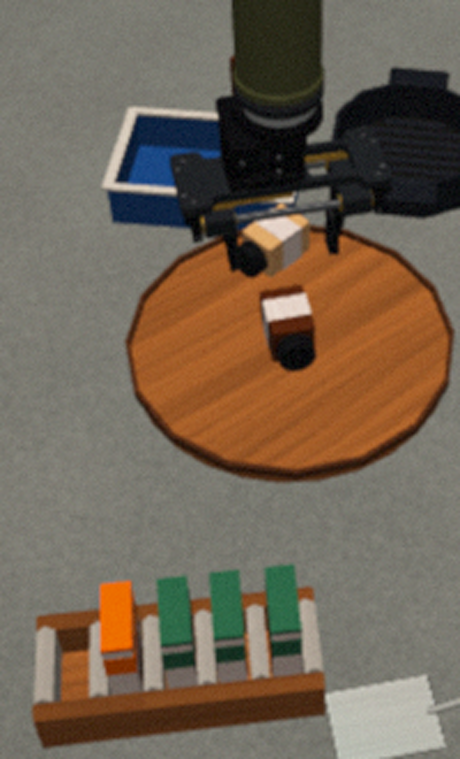

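>>> {"op": "drive_tool", "data": {
  "offset": [
    [0.03,0,0.0025],
    [0.06,0,0.0025],
    [0.09,0,0.0025],
    [0.1085,0,0.0025],
    [0.1085,0,0.0025],
    [0.1085,0,0.0025]
  ],
  "angular": [
    [0,0,0],
    [0,0,0],
    [0,0,0],
    [0,0,0],
    [0,0,0],
    [0,0,0]
  ]
}}

```text
time_s: 25.15
tool_pos: [0.5542, 0.0342, 0.072]
tool_rot: [-24.5, 89.7, -12.4]
force: [-0.2, -0.3, 1.0]
grip_width: 0.087
```

>>> {"op": "drive_tool", "data": {
  "offset": [
    [0,0,0],
    [0,0,0],
    [0,0,0],
    [0,0,0],
    [0,0,0],
    [0,0,0],
    [0,0,0],
    [0,0,0]
  ],
  "angular": [
    [0,0,0],
    [0,0,0],
    [0,0,0],
    [0,0,0],
    [0,0,0],
    [0,0,0],
    [0,0,0],
    [0,0,0]
  ],
  "fingers": 1,
  "squeeze": 30
}}

```text
time_s: 26.15
tool_pos: [0.5539, 0.0342, 0.072]
tool_rot: [-26.6, 89.8, -14.5]
force: [-1.4, 0.6, 1.3]
grip_width: 0.0441
```

```bash
python3 plan.py 551 35 170 12 500 312 170 -7
```

```text
P [553.9  34.2  72. ] jaw 12.1 q7 13 w 44.1 F [-1.4  0.6  1.3] t 26.1
  off [-0.098, 0.0012, -0.0023] ang [0.002, 0.004, 0.002] minrows 1.6
P [553.9  34.2  72. ] jaw 12.1 q7 13 w 44.1 F [-1.4  0.6  1.3] t 26.1
  off [-0.0985, 0.2827, 0.0059] ang [0.333, 0.004, 0.001] minrows 4.8
```

>>> {"op": "drive_tool", "data": {
  "offset": [
    [-0.04,0,0],
    [-0.08,0,0],
    [-0.098,0.05,0],
    [-0.098,0.1,0.002],
    [-0.098,0.15,0.003],
    [-0.098,0.2,0.004],
    [-0.098,0.25,0.005],
    [-0.098,0.2827,0.006],
    [-0.098,0.2827,0.006],
    [-0.098,0.2827,0.006]
  ],
  "angular": [
    [0,0,0],
    [0,0,0],
    [0.05,0,0],
    [0.1,0,0],
    [0.15,0,0],
    [0.2,0,0],
    [0.26,0,0],
    [0.333,0,0],
    [0.333,0,0],
    [0.333,0,0]
  ]
}}

```text
time_s: 27.4
tool_pos: [0.5004, 0.311, 0.169]
tool_rot: [-23.0, 89.7, -30.0]
force: [0.5, -0.2, -1.4]
grip_width: 0.0438
```

```bash
python3 plan.py 500 312 34 -7; python3 jars.py; ls -t pics|head -2
```

```text
P [500.4 311.  169. ] jaw -7.0 q7 -38 w 43.8 F [ 0.5 -0.2 -1.4] t 27.4
  off [0.135, 0.0011, -0.0011] ang [0.0, 0.004, 0.002] minrows 2.2
t 27.5 275
band [291.7 268.2] [541. 155.] [26. 43.] 45
black [303.3 279.9] [512. 125.] [17. 32.] 45
js275.png
jt274.png
```

View pics/js275.png

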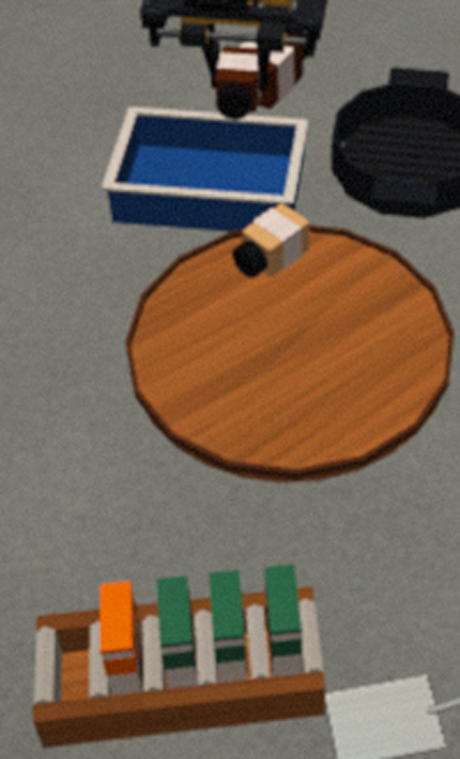

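View pics/jt274.png

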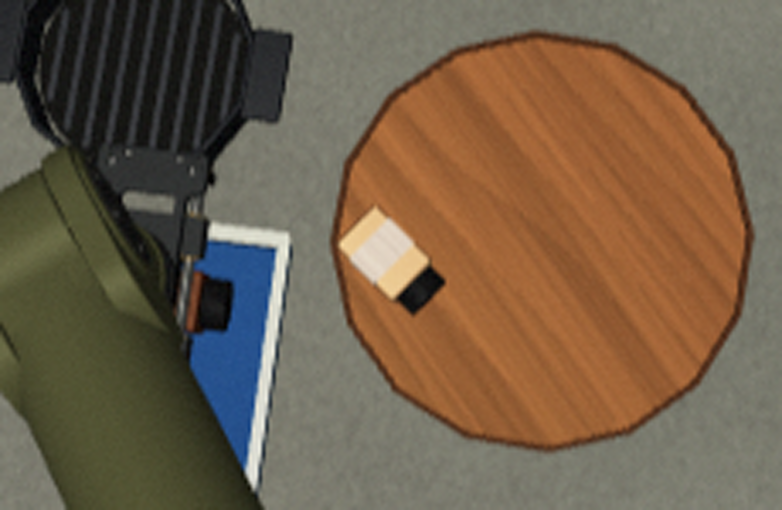

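>>> {"op": "drive_tool", "data": {
  "offset": [
    [0.04,0.003,-0.001],
    [0.08,0.003,-0.001],
    [0.11,0.003,-0.001],
    [0.135,0.003,-0.001],
    [0.135,0.003,-0.001],
    [0.135,0.003,-0.001]
  ],
  "angular": [
    [0,0,0],
    [0,0,0],
    [0,0,0],
    [0,0,0],
    [0,0,0],
    [0,0,0]
  ]
}}

```text
time_s: 28.25
tool_pos: [0.5018, 0.3129, 0.0355]
tool_rot: [-1.4, 89.7, -8.6]
force: [-0.3, -0.6, -1.4]
grip_width: 0.0437
```

```bash
python3 plan.py 500 312 30 -7
```

```text
P [501.8 312.9  35.5] jaw -7.2 q7 -36 w 43.7 F [-0.3 -0.6 -1.4] t 28.2
  off [0.0055, -0.0011, -0.0017] ang [-0.003, 0.006, 0.0] minrows 0.1
```

>>> {"op": "drive_tool", "data": {
  "offset": [
    [0.006,0,0],
    [0.006,0,0],
    [0.006,0,0]
  ],
  "angular": [
    [0,0.005,0],
    [0,0.005,0],
    [0,0.005,0]
  ]
}}

```text
time_s: 28.62
tool_pos: [0.5021, 0.3131, 0.0299]
tool_rot: [19.5, 89.9, 12.3]
force: [0.5, -0.2, -1.2]
grip_width: 0.0439
```

>>> {"op": "drive_tool", "data": {
  "offset": [
    [0,0,0],
    [0,0,0],
    [0,0,0],
    [0,0,0]
  ],
  "angular": [
    [0,0,0],
    [0,0,0],
    [0,0,0],
    [0,0,0]
  ],
  "fingers": -0.4
}}

```text
time_s: 29.12
tool_pos: [0.5021, 0.3131, 0.03]
tool_rot: [23.1, 89.9, 15.9]
force: [-0.2, -0.4, 0.7]
grip_width: 0.0603
```

>>> {"op": "drive_tool", "data": {
  "offset": [
    [-0.03,0,0],
    [-0.08,0,0],
    [-0.13,0,0],
    [-0.15,0,0]
  ],
  "angular": [
    [0,0,0],
    [0,0,0],
    [0,0,0],
    [0,0,0]
  ]
}}

```text
time_s: 29.62
tool_pos: [0.5034, 0.3139, 0.1838]
tool_rot: [42.2, 89.6, 35.0]
force: [0.4, 0.9, -0.5]
grip_width: 0.061
```

```bash
python3 plan.py 541 155 180 -45
```

```text
P [503.4 313.9 183.8] jaw -7.2 q7 -38 w 61.0 F [ 0.4  0.9 -0.5] t 29.6
  off [0.0034, -0.1529, 0.0571] ang [0.66, 0.003, -0.006] minrows 3.5
```

>>> {"op": "drive_tool", "data": {
  "offset": [
    [0,-0.05,0.019],
    [0,-0.1,0.038],
    [0.003,-0.153,0.057],
    [0.003,-0.153,0.057],
    [0.003,-0.153,0.057],
    [0.003,-0.153,0.057],
    [0.003,-0.153,0.057]
  ],
  "angular": [
    [0.16,0,0],
    [0.32,0,0],
    [0.5,0,0],
    [0.66,0,0],
    [0.66,0,-0.005],
    [0.66,0,-0.005],
    [0.66,0,-0.005]
  ],
  "fingers": -0.65
}}

```text
time_s: 30.5
tool_pos: [0.5406, 0.156, 0.1803]
tool_rot: [32.7, 89.8, -12.1]
force: [0.0, 0.5, 0.8]
grip_width: 0.072
```

```bash
python3 plan.py 541 155 72 -45; python3 jars.py; ls -t pics|head -2
```

```text
P [540.6 156.  180.3] jaw -44.8 q7 -59 w 72.0 F [0.  0.5 0.8] t 30.5
  off [0.1083, -0.0006, 0.0007] ang [0.003, 0.003, -0.002] minrows 1.7
t 30.6 306
js306.png
jt305.png
```

View pics/js306.png

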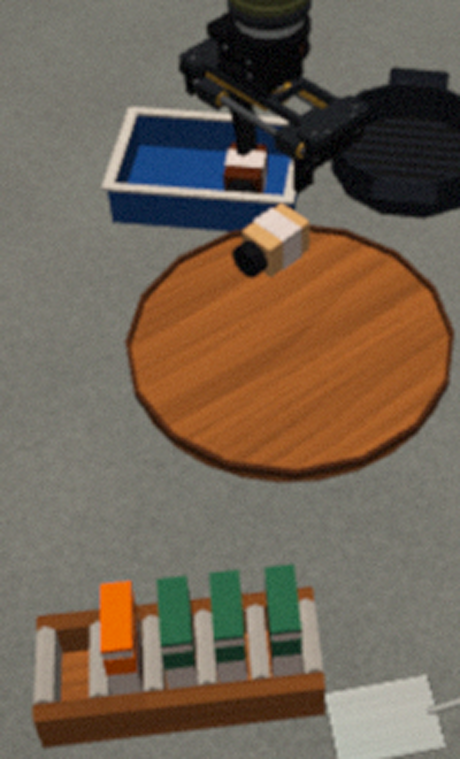

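View pics/jt305.png

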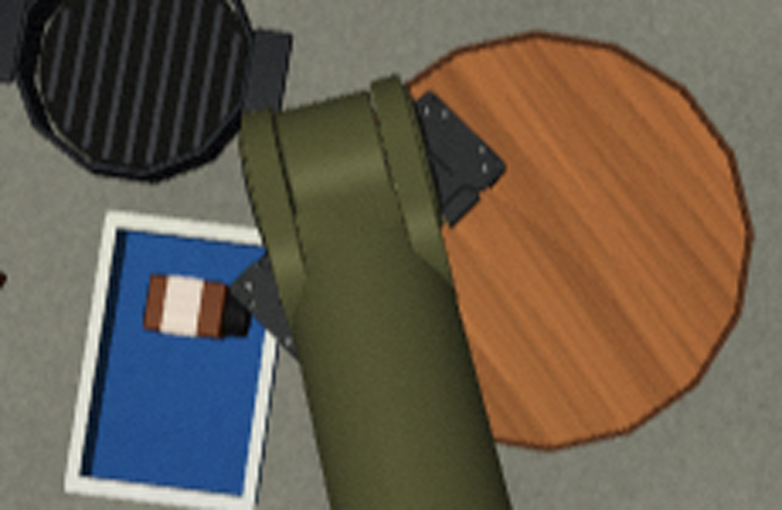

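>>> {"op": "drive_tool", "data": {
  "offset": [
    [0.03,0,0.0005],
    [0.06,0,0.0005],
    [0.09,0,0.0005],
    [0.108,0,0.0005],
    [0.108,0,0.0005],
    [0.108,0,0.0005]
  ],
  "angular": [
    [0.003,0,0],
    [0.003,0,0],
    [0.003,0,0],
    [0.003,0,0],
    [0.003,0,0],
    [0.003,0,0]
  ]
}}

```text
time_s: 31.35
tool_pos: [0.5423, 0.1555, 0.0734]
tool_rot: [44.5, 89.7, -0.6]
force: [0.1, -0.2, 0.5]
grip_width: 0.0719
```

>>> {"op": "drive_tool", "data": {
  "offset": [
    [0,0,0],
    [0,0,0],
    [0,0,0],
    [0,0,0],
    [0,0,0],
    [0,0,0],
    [0,0,0],
    [0,0,0]
  ],
  "angular": [
    [0,0,0],
    [0,0,0],
    [0,0,0],
    [0,0,0],
    [0,0,0],
    [0,0,0],
    [0,0,0],
    [0,0,0]
  ],
  "fingers": 1,
  "squeeze": 30
}}

```text
time_s: 32.35
tool_pos: [0.5425, 0.1555, 0.0737]
tool_rot: [46.8, 89.7, 1.7]
force: [-0.1, -0.3, 3.5]
grip_width: 0.0436
```

```bash
python3 plan.py 541 155 170 -45 416 320 170 -7
```

```text
P [542.5 155.5  73.7] jaw -45.0 q7 -57 w 43.6 F [-0.1 -0.3  3.5] t 32.4
  off [-0.0963, -0.0011, -0.0004] ang [-0.001, 0.004, -0.004] minrows 1.5
P [542.5 155.5  73.7] jaw -45.0 q7 -57 w 43.6 F [-0.1 -0.3  3.5] t 32.4
  off [-0.097, 0.0271, -0.2054] ang [-0.664, 0.005, -0.002] minrows 3.7
```

>>> {"op": "drive_tool", "data": {
  "offset": [
    [-0.04,0,0],
    [-0.08,0,0],
    [-0.097,0.006,-0.045],
    [-0.097,0.012,-0.09],
    [-0.097,0.018,-0.135],
    [-0.097,0.024,-0.18],
    [-0.097,0.027,-0.205],
    [-0.097,0.027,-0.205],
    [-0.097,0.027,-0.205],
    [-0.097,0.027,-0.205]
  ],
  "angular": [
    [0,0,0],
    [0,0,0],
    [-0.13,0,0],
    [-0.26,0,0],
    [-0.4,0,0],
    [-0.54,0,0],
    [-0.664,0.005,0],
    [-0.664,0.005,0],
    [-0.664,0.005,0],
    [-0.664,0.005,0]
  ]
}}

```text
time_s: 33.6
tool_pos: [0.4172, 0.3182, 0.1698]
tool_rot: [69.2, 89.9, 62.0]
force: [0.0, -0.3, -1.8]
grip_width: 0.0437
```

```bash
python3 plan.py 416 320 32 -7; python3 jars.py; ls -t pics|head -2
```

```text
P [417.2 318.2 169.8] jaw -7.2 q7 -46 w 43.7 F [ 0.  -0.3 -1.8] t 33.6
  off [0.1378, 0.0014, -0.0015] ang [-0.003, 0.001, -0.002] minrows 2.2
t 33.7 337
js337.png
jt336.png
```

View pics/js337.png

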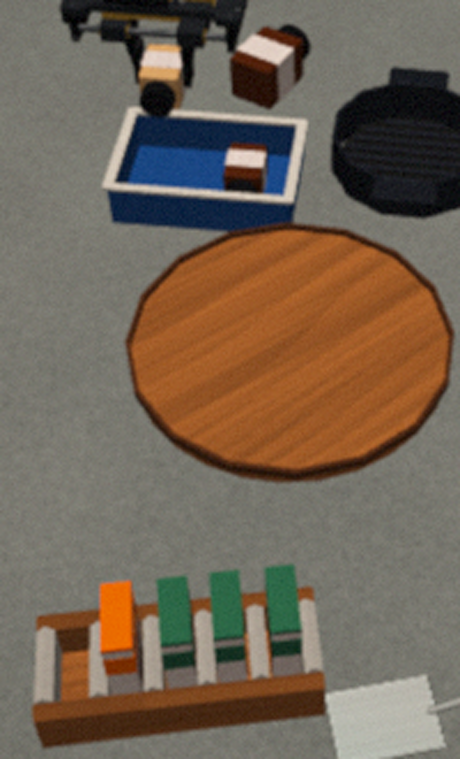

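View pics/jt336.png

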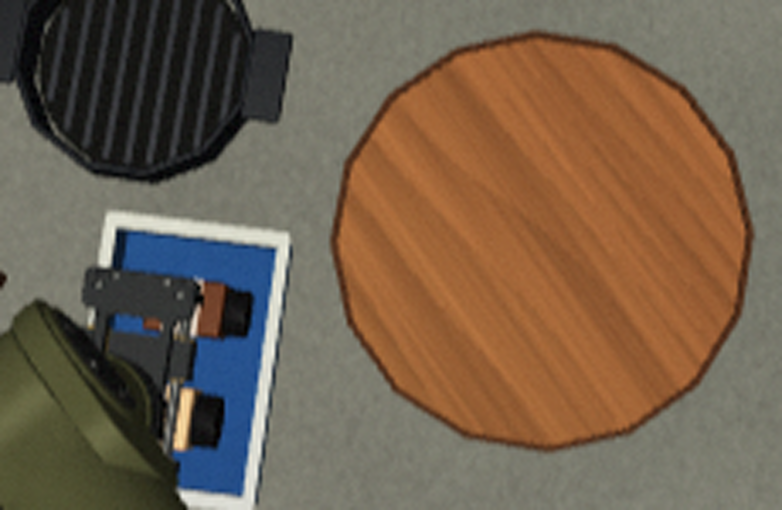

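>>> {"op": "drive_tool", "data": {
  "offset": [
    [0.04,0.0015,0],
    [0.08,0.0015,0],
    [0.11,0.0015,0],
    [0.137,0.0015,0],
    [0.137,0.0015,0],
    [0.137,0.0015,0],
    [0.137,0.0015,0]
  ],
  "angular": [
    [0,0,0],
    [0,0,0],
    [0,0,0],
    [0,0,0],
    [0,0,0],
    [0,0,0],
    [0,0,0]
  ]
}}

```text
time_s: 34.58
tool_pos: [0.4181, 0.321, 0.0343]
tool_rot: [64.1, 89.8, 56.9]
force: [0.7, -0.6, -1.3]
grip_width: 0.0434
```

>>> {"op": "drive_tool", "data": {
  "offset": [
    [0,0,0],
    [0,0,0],
    [0,0,0],
    [0,0,0]
  ],
  "angular": [
    [0,0,0],
    [0,0,0],
    [0,0,0],
    [0,0,0]
  ],
  "fingers": -0.4
}}

```text
time_s: 35.08
tool_pos: [0.4181, 0.321, 0.0344]
tool_rot: [64.0, 89.7, 56.9]
force: [-0.2, 0.6, -0.2]
grip_width: 0.0604
```

>>> {"op": "drive_tool", "data": {
  "offset": [
    [-0.03,0,0],
    [-0.08,0,0],
    [-0.13,0,0],
    [-0.18,0.02,0.03],
    [-0.22,0.05,0.06],
    [-0.22,0.1,0.06],
    [-0.22,0.15,0.06],
    [-0.22,0.2,0.06],
    [-0.22,0.25,0.06],
    [-0.22,0.25,0.06]
  ],
  "angular": [
    [0,0,0],
    [0,0,0],
    [0,0,0],
    [0,0,0],
    [0,0,0],
    [0,0,0],
    [0,0,0],
    [0,0,0],
    [0,0,0],
    [0,0,0]
  ]
}}

```text
time_s: 36.33
tool_pos: [0.5055, 0.5652, 0.2517]
tool_rot: [126.8, 89.8, 120.0]
force: [-0.1, -1.2, -0.5]
grip_width: 0.0611
```

```bash
python3 plan.py 416 320 32 -7; python3 - <<'E'
from h import *
import meas
meas.cartons()
p,K,T=cam("top"); cv2.imwrite("pics/tend.png",p[:,:,::-1]); save(p,(190,250,275,350),6,"pics/tubend.png")
p,K,T=cam("side"); cv2.imwrite("pics/send.png",p[:,:,::-1])
E
```

```text
P [505.5 565.2 251.7] jaw -6.8 q7 -52 w 61.1 F [-0.1 -1.2 -0.5] t 36.3
  off [0.2192, -0.2546, -0.0594] ang [0.003, -0.002, -0.002] minrows 5.5
top carton c(mm) [ 462. -298.] rect [ 462. -298.] [20. 56.] 7
top carton c(mm) [ 502. -293.] rect [ 502. -294.] [22. 56.] 7
top carton c(mm) [ 545. -289.] rect [ 545. -289.] [22. 56.] 6
side carton c(mm) [ 467. -337.] rect [ 467. -336.] [22. 54.] 7
side carton c(mm) [ 506. -332.] rect [ 506. -331.] [22. 54.] 7
side carton c(mm) [ 548. -328.] rect [ 548. -327.] [22. 54.] 5
```

View pics/send.png

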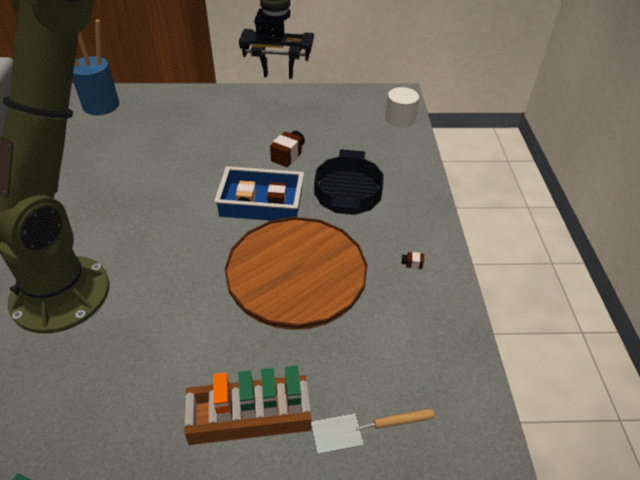

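View pics/tend.png

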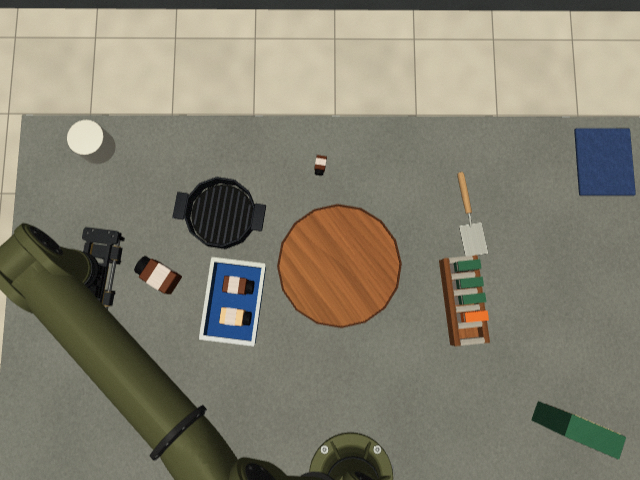

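View pics/tubend.png

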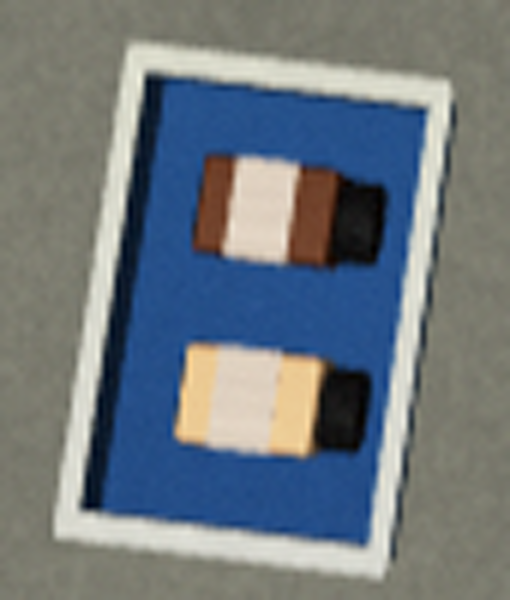

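```bash
python3 - <<'E'
from h import *
for n in("top","side"):
    p,K,T=cam(n); hsv=cv2.cvtColor(p,cv2.COLOR_RGB2HSV)
    if n=="side": save(p,(175,350,325,450),5,"pics/rackend.png")
    m=((hsv[...,0]>60)&(hsv[...,0]<95)&(hsv[...,1]>90)&(hsv[...,2]>(80 if n=="side" else 0)))|((hsv[...,0]<15)&(hsv[...,1]>180)&(hsv[...,2]>180))
    for c in cv2.findContours(m.astype(np.uint8),cv2.RETR_EXTERNAL,cv2.CHAIN_APPROX_NONE)[0]:
        if 60<cv2.contourArea(c)<900:
            w=onz(K,T,c.reshape(-1,2),.12)[:,:2]*1000; r=cv2.minAreaRect(w.astype(np.float32)); print(n,np.round(r[0],1),np.round(r[1]),round(r[2],1))
E
```

```text
top [ 419.1 -315.6] [24. 58.] 3.4
top [ 463.5 -310.8] [21. 58.] 7.1
top [ 504.3 -306.5] [23. 58.] 6.4
top [ 549. -302.] [23. 58.] 5.9
side [ 415.4 -317.2] [23. 58.] 5.1
side [ 461.8 -312.8] [23. 58.] 7.8
side [ 502.8 -308.4] [23. 58.] 6.3
side [ 547.3 -303.8] [23. 57.] 5.1
```

View pics/rackend.png

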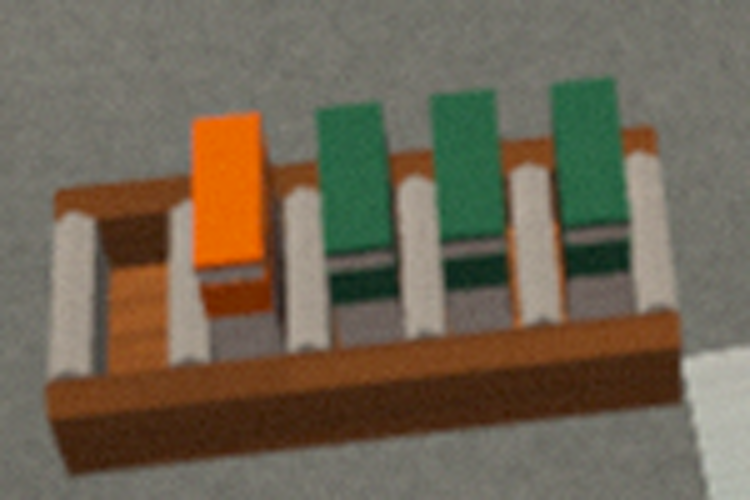

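```bash
python3 -c "
from cell import sign_off; print(sign_off())"
```

```text
the job is handed in; nothing more can be done
None
```

The job is handed in, at about 36.5 s of robot time. All three green cartons are in rack slots, and both tipped jars are in the blue tub.

- **Cartons:** I filed the three green cartons on the lazy Susan into the three rack slots beyond the orange one. The last pictures show all three upright with their tops at the expected 120 mm. In both views their centres are within about 2 mm of the expected slot middles. The two views differ from each other by about 2 mm, which matches the camera calibration.
- **Jars:** The middle-sized brown jar and the cream jar are each lying flat inside the tub, apart from each other and clear of the walls. No jar was standing on the lazy Susan at the start, so there was none to leave there.
- **Left alone:** The orange carton measured the same as at the start. In the pictures, the cake tin, the spatula and the large and small look-alike jars had not moved. The gripper is clear of everything.
- **Unexpected:** While I was moving the third carton, the disc turned and took the jars with it. I measured the jars again before picking them up.
- **Checks:** None failed. Wrist forces stayed at a few newtons in every reading.

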